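# Gauge both long edges of a wall-painting slab

### The job

Check the straightness of the sawn wall-painting slab on the edge gauge: hold it flat and square, push its painted long edge against the sprung feeler bar and draw it along from the bar's right end to its left end (as seen from the robot), keeping the bar pushed in roughly 5 mm and never driving it home against its stop. Then turn the slab half round and run its bare long edge along the bar from right to left in the same way. Finally set it down, painted face up, on the middle of the wooden carrying board without dropping it, let go, and leave everything else on the table where it is.

Things in the scene. Friction and masses are not known exactly. Their poses are not given: they have to be found in the camera images.
- slab: the workpiece: sawn block of pale wall plaster, 50 mm (x) by 64 mm (y, its long edges) by 40 mm high, 0.2 kg; origin at the centre of its underside, z up. The top 4 mm are a painted skin 34 mm wide, flush with both ends and the +x (painted) long edge and 16 mm short of the -x (bare) edge. Starts flat on the mat, painted edge towards the robot, turned up to 0.8 rad either way
- painted_edge (a point): middle of the slab's painted long edge face (25 mm towards +x from the slab's middle, 18 mm above its underside)
- bare_edge (a point): middle of the slab's bare long edge face (25 mm towards -x, 18 mm above the underside)
- gauge: edge gauge, fixed. Origin on the table under the nominal middle of the feeler bar's front face; x points towards the robot, into the bar, y along the bar to the robot's right. Aluminium bed 8 mm thick, x -100 to 65, y -90 to 90 mm. Steel feeler bar, y -90 to 90 mm, its front face 16 to 38 mm above the table; at rest that face lies anywhere within 7 mm either way of x = 0 and has to be felt
- lamp (a point): middle of the lower edge of the grey lamp panel fixed over the bar, 66 mm above the table at gauge x = -15; from there the panel (210 mm long in y, 12 mm thick) rises leaning 20 degrees out to gauge x = -56, 178 mm up. Posts at gauge x = 52, y = +-98 mm. The slab goes under it but an upright gripper does not: lean the tool about 40 degrees to gauge -x, fingers on the slab's two ends
- feeler (a joint): how far the feeler bar is pushed in (m): 0 at rest, grows towards the gauge's +x, stop at 0.014. Its spring starts at 2.5 N and adds 0.5 N per mm
- mat: cardboard mat, fixed, 150 x 150 x 5 mm, flat, where the slab starts; origin at the centre of its underside. Free to use for setting the slab down and regrasping
- board: wooden carrying board, fixed: plywood 150 mm (x) by 170 mm (y), its deck 8 mm above the table, with a wooden strip 10 mm wide and 16 mm high along its edges at y = +-80 mm; origin at the centre of its underside. It and the mat stand left and right of the gauge, either way round
- frag_long: irregular plaster fragment about 100 x 50 x 26 mm, lying flat; leave it alone. Origin: centre of its underside
- frag_round: irregular roundish plaster fragment about 65 mm across, 30 mm high; leave it alone. Origin: centre of its underside
- brush: small hand brush lying flat; leave it alone
- spatula: spatula lying flat; leave it alone
- jar: closed jar 64 mm across, 75 mm high, standing; leave it alone. Origin: centre of its foot
- small_jar: closed jar 44 mm across, 55 mm high, standing; leave it alone. Origin: centre of its foot
Things that resemble listed ones, but are neither listed nor needed, are in the scene too. What is shaped like the slab but blue or yellow is not meant.

How it is judged:
By the outcome, as a careful person would: the job done as asked, in the order asked, and still so for the second after the job is handed in, with the robot touching nothing.
It also fails if it takes over 72 s, if anything falls off the work surface, if the arm or the gripper's body presses on something with over 40 N, if the wrist force passes 120 N, or if a joint passes its speed limit or range.

### The arm

A 6-joint arm with a two-finger parallel gripper is mounted at the origin on the work surface. World frame = base frame: x ahead of the robot, y to its left, z up, the work surface at z = 0. Lengths are in m, angles in rad, forces in N, time in s.
With the tool pointing down it reaches from about 0.3 to 0.875 m from the base axis. Payload 6.4 kg.
Tool frame: the origin (TCP) lies between the finger pads; the fingertips stand ctrl.tip_extent ahead of it and the grasp point (between the pads) is the TCP (ctrl.tip_extent is the distance from the TCP to the fingertips, in m); z points along the fingers, y is the line along which they close (so a half turn about z gives the same grasp; the last joint's range is limited). The gripper opens to 85 mm and grips with 20 to 120 N. Pads are 22 mm wide; open, the fingers measure 114 mm over their backs; the gripper's body (76 mm by 85 mm) begins 54 mm behind the grasp point. The pads swing forward as they close: fully open they stand 13 mm farther back than shut.
Start: joints at [1.128, 0.181, 1.607, -0, 1.354, -0.206], TCP at [0.135, 0.559, 0.25] pointing down, gripper open.
Joint ranges: [-2.99, 2.99], [-0.89, 2.07], [0.3, 2.58], [-1.14, 4.28], [0, 2.63], [-3.12, 3.12]. Speed limits (rad/s): [2.57, 2.57, 3.01, 3.14, 3.14, 3.14].

### API

Orientations are given as a unit quaternion [w, x, y, z].
In Python, from bench import ctrl gives the robot as it stands.
- The arm moves only by the tool send_rows, never from a script. Its arguments are lists of equal length, an entry for each row: "dr": the turn, a rotation vector about the tool's x, y, z in units of 6 degrees (1.0 is 6 degrees), a list of three; "xyz": the shift along the tool's x, y, z in cm, a list of three; "jaw": the opening in per cent of the stroke, from 0 (shut) to 100 (fully open). In form: {"dr": [[wx, wy, wz], ...], "xyz": [[dx, dy, dz], ...], "jaw": [jaw, ...]}. A call has exactly 8 rows; each row is the pose to reach, as a shift and turn from the pose commanded when the call began, along the tool's axes at that moment; what a row does not reach only later rows make up. A row lasts 1/8 s, in which the tool goes at most 62.5 mm and 10.7 degrees, less where a joint would pass 70% of its speed; a pose out of reach is approached as far as the arm can. A call with a gripper value outside its range is refused whole. The fingers move at their own pace and stop on an object; the grip force is fixed at half the most. Time passes only in rows, so rows that repeat a pose let the fingers close, or fill a call up. It gives the time, the measured TCP pose, the force, the opening and the grip force at its end, in the units of the state.
- ctrl.get_obs(): the state, without advancing time (a new reading comes with each control period).
- ctrl.camera(name): name is "scene" or "top" or "wrist"; returns the picture (480x640x3 uint8, red, green, blue); there is no depth.
- ctrl.calibration(name): a dict with "camera_matrix" (3x3 intrinsics, pixels), "world_from_camera" (4x4, takes a point from camera to world coordinates). Camera axes: x right, y up, looking along -z (the intrinsics and any distortion apply to the point x, -y, -z); pixel columns grow to the right and rows downward; lengths in m; the calibration is good to about 2 mm. A picture is of the moment at which its call begins: read the wrist's pose just before it. calibration takes no time and is no camera call; for the wrist camera it gives the pose at the moment of the call.
- ctrl.hand_in(): hands the job in; it is judged then, once.
The state is a dict: "time_s": time; "q": joint angles; "dq": joint speeds; "joint_efforts": joint torques, N m; "eef_pos": TCP position; "eef_rot": TCP orientation; "wrist_force": force on the tool from outside, world axes, zero at the start; "torque": the same for the moment, N m; "opening": opening from 0.0 (shut) to 1.0 (fully open); "grasp_force": force on a finger pad.
Only numpy, scipy, OpenCV 4.12 (cv2) and the standard library are available. Lean on these libraries where they do the work, as an engineer would, in place of code of your own. Each camera call takes 0.05 s, during which the arm holds its last target. There are 200 camera calls.

## Working session

There is one attempt and no reset: what is moved stays moved. The work goes in short steps, Python scripts to look and compute and a tool call to move; the robot and the scene stay as the last step left them, time stands still between calls to the robot, and variables do not carry over. Pictures are saved under pics/ and viewed, at most 10 in all, crops included, and the job is handed in when it is done.

Besides the shell and the picture viewer there is one more tool, called after "Request:" as name(argument=value, ...) on one line, values as JSON. send_rows: Moves the arm, as the interface text tells. Its arguments: {"type":"object","properties":{"dr":{"type":"array","items":{"type":"array","items":{"type":"number"}}},"xyz":{"type":"array","items":{"type":"array","items":{"type":"number"}}},"jaw":{"type":"array","items":{"type":"number"}}},"required":["dr","xyz","jaw"]}

```bash
ls; mkdir -p pics; python3 - <<'E'
from bench import ctrl
import cv2,numpy as np
o=ctrl.get_obs(); print(o, ctrl.tip_extent)
for n in("scene","top"):
    im=ctrl.camera(n); cv2.imwrite(f"pics/{n}0.png",im[:,:,::-1]); c=ctrl.calibration(n); print(n,np.round(c["camera_matrix"],1).tolist(),np.round(c["world_from_camera"],3).tolist(),[k for k in c])
E
```

```text
pics
{'time_s': 0.0, 'q': array([ 1.12770177e+00,  1.81534362e-01,  1.60803315e+00, -1.08708661e-05,
        1.35374759e+00, -2.06304399e-01]), 'dq': array([-1.88378163e-03, -1.82772785e-04,  1.79674433e-04,  2.59668003e-05,
        4.04553113e-04,  3.67423755e-04]), 'joint_efforts': array([-1.77297115e-04, -4.44889605e+01, -3.51323569e+01, -2.34191684e-04,
        9.44267842e-03, -2.09523466e-05]), 'eef_pos': array([0.13464771, 0.55848077, 0.24937571]), 'eef_rot': array([-2.69721008e-04,  1.18117461e-01,  9.92999257e-01, -8.17913666e-04]), 'wrist_force': array([ 0.43310845, -0.24046435, -0.4154516 ]), 'torque': array([-0.01908685, -0.03151286, -0.04131982]), 'grasp_force': 0.0, 'opening': 0.9983857301526526} 0.019
scene [[565.5, 0.0, 324.3], [0.0, 565.5, 241.2], [0.0, 0.0, 1.0]] [[-0.549, -0.723, 0.419, 0.987], [0.836, -0.471, 0.281, 0.313], [-0.006, 0.505, 0.863, 1.017], [0.0, 0.0, 0.0, 1.0]] ['camera_matrix', 'world_from_camera']
top [[472.3, 0.0, 313.0], [0.0, 472.3, 246.3], [0.0, 0.0, 1.0]] [[-0.008, 0.993, -0.12, 0.385], [-1.0, -0.008, 0.006, 0.021], [0.005, 0.12, 0.993, 1.168], [0.0, 0.0, 0.0, 1.0]] ['camera_matrix', 'world_from_camera']
```

View pics/top0.png

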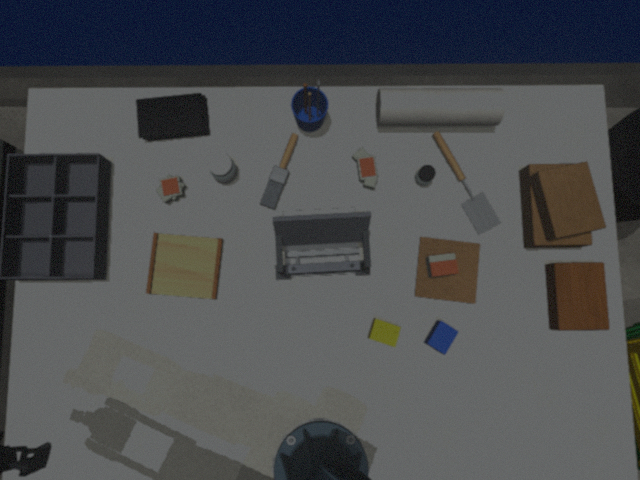

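View pics/scene0.png

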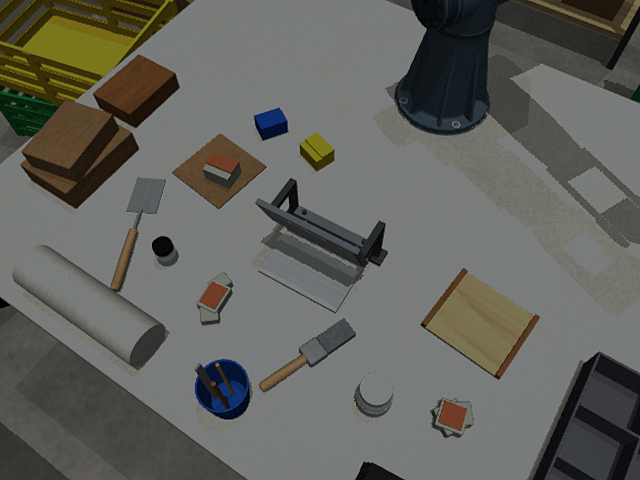

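Candidates for the slab (top view): the orange/grey block on the mat at (442,265) fits. The blue (441,337) and yellow (384,332) blocks don't, nor do the irregular orange-patched fragments at (171,187) and (367,167). The board is on the left at (185,265) and the gauge at (322,245). I'll check with one close crop.

```bash
python3 - <<'E'
import cv2,numpy as np
t=cv2.imread("pics/top0.png");s=cv2.imread("pics/scene0.png")
z=lambda im,r,c,h,w,k:cv2.convertScaleAbs(cv2.resize(im[r:r+h,c:c+w],None,fx=k,fy=k,interpolation=cv2.INTER_CUBIC),alpha=1.6)
a=np.hstack([z(t,200,265,100,120,3.33),z(t,225,405,100,120,3.33)])
b=np.hstack([z(s,175,235,150,200,2),z(s,120,160,100,133.3.__int__(),3)])
print(a.shape,b.shape); cv2.imwrite("pics/c1.png",np.vstack([a[:,:799],np.pad(b,((0,0),(0,max(0,799-b.shape[1])),(0,0)))[:, :799]])[:600+33])
im=cv2.imread("pics/c1.png");cv2.imwrite("pics/c1.png",im[:600])
E
```

```text
(333, 800, 3) (300, 799, 3)
```

View pics/c1.png

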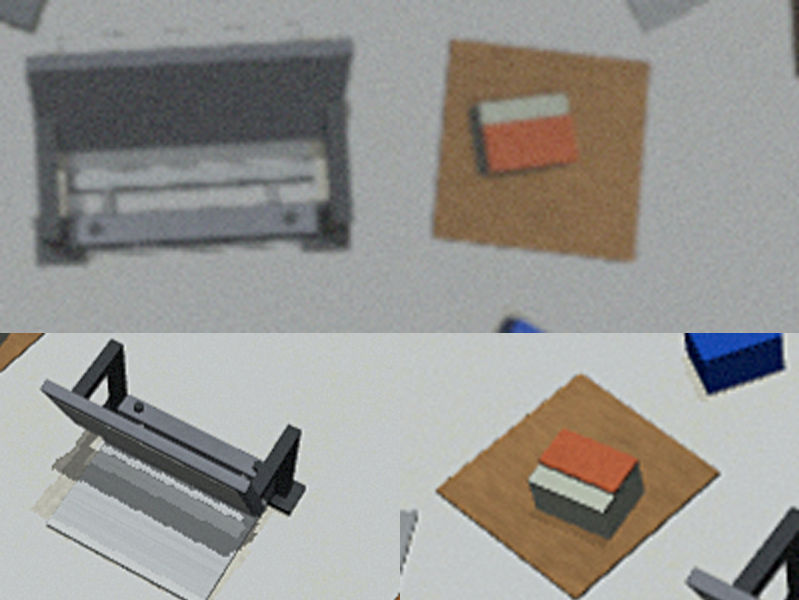

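The crop confirms the slab at (442,265) in the top view: orange skin towards the robot, grey bare strip on the far side. The gauge's far bed corners are near (258,270) and (345,308) in the scene view, and the panel's upper corners near (273,218) and (371,212) in the top view.

```bash
cat > h.py <<'E'
import cv2,numpy as np
from scipy.spatial.transform import Rotation as R
from bench import ctrl
def ray(n,px,z,c=None):
    c=c or ctrl.calibration(n); K=c["camera_matrix"]; T=np.array(c["world_from_camera"])
    p=np.atleast_2d(px).astype(float); d=np.c_[p,np.ones(len(p))]@np.linalg.inv(K).T*[1,-1,-1]@T[:3,:3].T
    return T[:3,3]+d*((z-T[2,3])/d[:,2])[:,None]
def rot(lean,yaw,flip=0):
    """tool rotation: lean = tool z tilted from down by `lean` towards local -X (robot) at yaw about world z; flip=half turn about tool z"""
    # base: tool x=-X, y=+Y, z=-Z ; lean about Y
    return R.from_euler('z',yaw)*R.from_euler('y',lean)*R.from_matrix([[-1,0,0],[0,1,0],[0,0,-1]])*R.from_euler('z',np.pi*flip)
def pose():
    o=ctrl.get_obs(); w,x,y,z=o["eef_rot"]; return np.array(o["eef_pos"]),R.from_quat([x,y,z,w])
def rel(p1,r1,p0,r0):
    return np.round(np.degrees((r0.inv()*r1).as_rotvec())/6,2), np.round(r0.inv().apply(np.array(p1)-p0)*100,2)
def rect(mask):
    cs,_=cv2.findContours(mask,cv2.RETR_EXTERNAL,cv2.CHAIN_APPROX_NONE); return sorted(cs,key=cv2.contourArea)[::-1]
E
python3 - <<'E'
from h import *
t=cv2.imread("pics/top0.png"); s=cv2.imread("pics/scene0.png")
hsv=cv2.cvtColor(t,cv2.COLOR_BGR2HSV)
def sub(hs,x0,x1,y0,y1,lo,hi):
    m=np.zeros(hs.shape[:2],np.uint8); m[y0:y1,x0:x1]=cv2.inRange(hs,lo,hi)[y0:y1,x0:x1]; return cv2.morphologyEx(m,cv2.MORPH_CLOSE,np.ones((3,3)))
for n,im,box in(("top",t,(420,465,245,285)),("scene",s,(195,245,145,195))):
    hs=cv2.cvtColor(im,cv2.COLOR_BGR2HSV)
    c=rect(sub(hs,*box,(0,150,90),(12,255,255)))[0]
    w=ray(n,c.reshape(-1,2),.045)[:,:2]*1000
    r=cv2.minAreaRect(w.astype(np.float32)); print(n,"orange",r,np.round(cv2.boxPoints(r)).tolist())
for nm,box in(("mat",(405,490,228,310)),("board",(140,230,225,305))):
    c=rect(sub(hsv,*box,(5,60,30),(30,255,255)))[0]
    w=ray("top",c.reshape(-1,2),.005 if nm=="mat" else .012)[:,:2]*1000
    r=cv2.minAreaRect(w.astype(np.float32)); print(nm,r)
g=cv2.cvtColor(s,cv2.COLOR_BGR2GRAY)
k=cv2.cornerSubPix(g,np.float32([[258.5,270],[345,308]]),(4,4),(-1,-1),(3,50,.01)); print("bed px",k.tolist(),"\n",ray("scene",k,.008).round(4))
print("panel",ray("top",[[273,218],[371,212]],.178).round(3))
E
```

```text
top orange ((467.9872131347656, -296.8857421875), (26.917530059814453, 59.93297576904297), 4.297145366668701) [[452.0, -268.0], [457.0, -328.0], [484.0, -326.0], [479.0, -266.0]]
scene orange ((468.48809814453125, -299.79595947265625), (33.767520904541016, 63.564292907714844), 6.028192520141602) [[448.0, -270.0], [455.0, -333.0], [489.0, -330.0], [482.0, -266.0]]
mat ((465.8536376953125, -315.6252746582031), (148.2077178955078, 148.15371704101562), 82.76073455810547)
board ((480.5754699707031, 330.4490966796875), (171.4700469970703, 148.35401916503906), 84.99441528320312)
bed px [[257.48651123046875, 270.1988830566406], [345.0, 308.0]] 
 [[ 0.6262 -0.0913  0.008 ]
 [ 0.5997  0.0998  0.008 ]]
panel [[ 0.566  0.1    0.178]
 [ 0.578 -0.109  0.178]]
```

```bash
python3 - <<'E'
from h import *
t=cv2.GaussianBlur(cv2.cvtColor(cv2.imread("pics/top0.png"),cv2.COLOR_BGR2GRAY),(3,3),0).astype(float)
s=cv2.GaussianBlur(cv2.cvtColor(cv2.imread("pics/scene0.png"),cv2.COLOR_BGR2GRAY),(3,3),0).astype(float)
def fit(g,cols,rowf,hw,sign,n,z,nm):
    pts=[]
    for c in cols:
        r0=int(rowf(c)); seg=np.diff(g[r0-hw:r0+hw+1,c])*sign; i=np.argmax(seg); 
        j=np.clip(i+np.arange(-1,2),0,len(seg)-1); w=np.clip(seg[j],0,None); pts.append((c,r0-hw+.5+(w*j).sum()/(w.sum()+1e-9)))
    pts=np.array(pts); 
    for _ in range(3):
        p=np.polyfit(pts[:,0],pts[:,1],1); e=np.abs(pts[:,1]-np.polyval(p,pts[:,0])); pts=pts[e<max(1,1.5*np.median(e))]
    e=np.array([(cols[0],np.polyval(p,cols[0])),(cols[-1],np.polyval(p,cols[-1]))])
    w=ray(n,e,z); d=w[1]-w[0]; print(nm,len(pts),e.round(1).tolist(),w.round(4).tolist(),"yaw deg",np.degrees(np.arctan2(*( (-d[0],d[1]) if d[1]>0 else (d[0],-d[1])))).round(2))
fit(t,range(278,367),lambda c:218-(c-273)*6/98,4,-1,"top",.178,"panel top")
fit(t,range(292,360),lambda c:273-(c-292)*.05,4,1,"top",.03,"near plate")
fit(t,range(290,358),lambda c:256,4,-1,"top",.035,"slot")
fit(s,range(262,340),lambda c:270+(c-258)*.44,4,-1,"scene",.008,"bed far -")
fit(s,range(262,340),lambda c:270+(c-258)*.44,4,1,"scene",.008,"bed far +")
E
```

```text
panel top 89 [[278.0, 215.8], [366.0, 211.2]] [[0.5709, 0.0896, 0.178], [0.5796, -0.098, 0.178]] yaw deg 2.68
near plate 68 [[292.0, 275.4], [359.0, 271.8]] [[0.4527, 0.066, 0.03], [0.4602, -0.0957, 0.03]] yaw deg 2.64
slot 68 [[290.0, 255.8], [357.0, 252.2]] [[0.4997, 0.0705, 0.035], [0.5072, -0.0913, 0.035]] yaw deg 2.64
bed far - 44 [[262.0, 274.1], [339.0, 302.3]] [[0.6283, -0.0785, 0.008], [0.596, 0.0836, 0.008]] yaw deg 11.27
bed far + 47 [[262.0, 273.4], [339.0, 306.9]] [[0.6271, -0.0794, 0.008], [0.6041, 0.0888, 0.008]] yaw deg 7.78
```

```bash
cat >> h.py <<'E'
def chain(wps,start=None):
    p0,r0=start or pose()
    for p,r in wps:
        print(*[x.tolist() for x in rel(p,r,p0,r0)]); p0,r0=np.array(p),r
def back(p,r,d): return np.array(p)-r.apply([0,0,d])
E
python3 - <<'E'
from h import *
d=np.radians; y=d(5); r=rot(d(45),y); g=np.array([.479,-.297,.029]); print(r.as_matrix().round(2))
chain([([.36,.1,.32],rot(0,y)),(back(g,r,.12),r),(back(g,r,.05),r),(g,r)])
E
```

```text
[[-0.7  -0.09 -0.7 ]
 [-0.06  1.   -0.06]
 [ 0.71  0.   -0.71]]
[-0.01, -0.01, -3.09] [-32.66, -39.3, -7.0]
[-0.0, 7.5, 0.0] [-16.88, -40.59, 20.61]
[0.0, 0.0, 0.0] [0.0, -0.0, 7.0]
[0.0, 0.0, 0.0] [-0.0, -0.0, 5.0]
```

Request:
send_rows(dr=[[0,0,-0.4],[0,0,-0.8],[0,0,-1.2],[0,0,-1.6],[0,0,-2],[0,0,-2.4],[0,0,-2.8],[0,0,-3.09]], xyz=[[-3,-4,-4],[-7,-8.5,-7],[-11.5,-13.5,-7],[-16,-19,-7],[-20,-24,-7],[-24.5,-29,-7],[-28.5,-34.3,-7],[-32.66,-39.3,-7]], jaw=[100,100,100,100,100,100,100,100])

```text
time_s: 1.1
eef_pos: [0.3467, 0.127, 0.3203]
eef_rot: [0.0, -0.044, 0.999, 0.0]
wrist_force: [1.4, 1.2, 1.6]
opening: 1.0
grasp_force: 0.0
```

Request:
send_rows(dr=[[0,0.9,0],[0,1.9,0],[0,2.8,0],[0,3.7,0],[0,4.7,0],[0,5.6,0],[0,6.6,0],[0,7.5,0]], xyz=[[-2,-5,1],[-4,-10,3],[-6.5,-15,6],[-9,-20.5,9],[-11,-25.5,12],[-13,-30.5,15],[-15,-35.5,18],[-16.9,-40.6,20.6]], jaw=[100,100,100,100,100,100,100,100])

```text
time_s: 2.1
eef_pos: [0.5499, -0.2614, 0.113]
eef_rot: [-0.384, -0.04, 0.922, -0.016]
wrist_force: [-0.7, -0.9, 0.7]
opening: 1.0
grasp_force: 0.0
```

Request:
send_rows(dr=[[0,0,0],[0,0,0],[0,0,0],[0,0,0],[0,0,0],[0,0,0],[0,0,0],[0,0,0]], xyz=[[0,0,0],[0,0,0],[0,0,0],[0,0,0],[0,0,0],[0,0,0],[0,0,0],[0,0,0]], jaw=[100,100,100,100,100,100,100,100])

```text
time_s: 3.1
eef_pos: [0.5495, -0.2601, 0.1146]
eef_rot: [-0.382, -0.04, 0.923, -0.017]
wrist_force: [0.3, -0.7, 0.4]
opening: 1.001
grasp_force: 0.0
```

```bash
python3 - <<'E'
from h import *
o=ctrl.get_obs();print(o["eef_pos"],o["q"].round(3))
im=ctrl.camera("wrist"); c=ctrl.calibration("wrist"); print(np.round(c["camera_matrix"],1).tolist(),np.round(c["world_from_camera"],3).tolist())
cv2.imwrite("pics/w1.png",im[:,:,::-1])
b=im[:,:,::-1]; hs=cv2.cvtColor(b.copy(),cv2.COLOR_BGR2HSV); m=cv2.inRange(hs,(0,150,60),(12,255,255)); q=rect(m)[0]
w=ray("wrist",q.reshape(-1,2),.045,c)[:,:2]*1000; r=cv2.minAreaRect(w.astype(np.float32)); print(r,cv2.boxPoints(r).round().tolist())
y=np.radians(5);R0=rot(np.radians(45),y)
E
```

```text
[ 0.54945761 -0.26007754  0.11460887] [-0.456  0.887  1.05  -0.395  1.889 -2.103]
[[340.0, 0.0, 317.6], [0.0, 340.0, 233.4], [0.0, 0.0, 1.0]] [[-0.086, -0.862, 0.5, 0.591], [0.996, -0.075, 0.043, -0.256], [0.0, 0.502, 0.865, 0.249], [0.0, 0.0, 0.0, 1.0]]
((469.6620788574219, -298.2449035644531), (34.81900405883789, 63.617183685302734), 6.441693305969238) [[449.0, -269.0], [456.0, -332.0], [491.0, -328.0], [483.0, -265.0]]
```

View pics/w1.png

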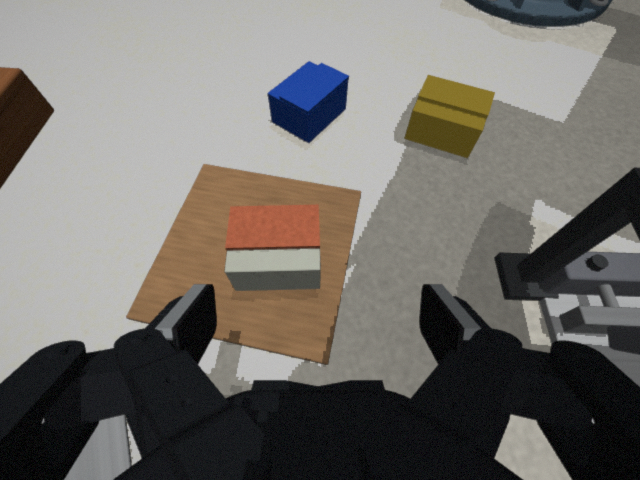

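The wrist view shows the slab at about (273,248) with the orange skin away from the camera. The open fingertips are near (205,287) and (432,287), and the blue and yellow decoys and the gauge lie to the right. The choice of slab is confirmed.

```bash
python3 - <<'E'
from h import *
c=ctrl.calibration("wrist");T=np.array(c["world_from_camera"]);p,r=pose()
for z in(.019,.006,0):
  for x in(.011,-.011):
    for y in(-.0425,.0425):
      q=T[:3,:3].T@(p+r.apply([x,y,z])-T[:3,3])*[1,-1,-1]; q=c["camera_matrix"]@q; print(z,x,y,(q[:2]/q[2]).round())
d=np.radians; y=d(6.4); R1=rot(d(50),y); g=np.array([.4776,-.2975,.029])+.003*np.array([np.cos(y),np.sin(y),0])
chain([(back(g,R1,.06),R1),(g,R1),(g+[0,0,.08],R1)])
E
```

```text
0.019 0.011 -0.0425 [223. 269.]
0.019 0.011 0.0425 [412. 269.]
0.019 -0.011 -0.0425 [226. 313.]
0.019 -0.011 0.0425 [409. 313.]
0.006 0.011 -0.0425 [214. 280.]
0.006 0.011 0.0425 [421. 280.]
0.006 -0.011 -0.0425 [218. 328.]
0.006 -0.011 0.0425 [417. 328.]
0 0.011 -0.0425 [210. 286.]
0 0.011 0.0425 [425. 286.]
0 -0.011 -0.0425 [214. 336.]
0 -0.011 0.0425 [421. 336.]
[0.18, 0.83, -0.16] [-1.49, -2.98, 5.15]
[0.0, 0.0, 0.0] [0.0, -0.0, 6.0]
[0.0, 0.0, 0.0] [6.13, 0.0, -5.14]
```

```bash
python3 - <<'E'
from h import *
d=np.radians; y=d(6.4); R1=rot(d(50),y); g=np.array([.4776,-.2975,.025])
chain([(back(g,R1,.06),R1),(g,R1),(g+[0,0,.08],R1)])
E
```

```text
[0.18, 0.83, -0.16] [-1.56, -2.99, 5.65]
[0.0, 0.0, 0.0] [0.0, -0.0, 6.0]
[0.0, 0.0, 0.0] [6.13, 0.0, -5.14]
```

Request:
send_rows(dr=[[0.1,0.4,-0.1],[0.18,0.83,-0.16],[0.18,0.83,-0.16],[0.18,0.83,-0.16],[0.18,0.83,-0.16],[0.18,0.83,-0.16],[0.18,0.83,-0.16],[0.18,0.83,-0.16]], xyz=[[-0.8,-1.5,1],[-1.56,-2.99,2],[-1.56,-2.99,3],[-1.56,-2.99,4],[-1.56,-2.99,5.65],[-1.56,-2.99,5.65],[-1.56,-2.99,5.65],[-1.56,-2.99,5.65]], jaw=[100,100,100,100,100,100,100,100])

```text
time_s: 4.15
eef_pos: [0.5239, -0.2925, 0.0645]
eef_rot: [-0.421, -0.051, 0.905, -0.024]
wrist_force: [1.2, 0.2, 0.3]
opening: 0.999
grasp_force: 0.0
```

```bash
python3 - <<'E'
from h import *
o=ctrl.get_obs();print(o["eef_pos"],o["q"].round(3))
d=np.radians; y=d(6.4); R1=rot(d(50),y); g=np.array([.4776,-.2975,.025]); chain([(g,R1)])
im=ctrl.camera("wrist"); cv2.imwrite("pics/w2.png",im[:,:,::-1])
E
```

```text
[ 0.5239285  -0.29251497  0.06448992] [-0.489  0.977  1.045 -0.469  1.862 -2.13 ]
[-0.01, 0.02, -0.01] [-0.02, 0.03, 6.11]
```

View pics/w2.png

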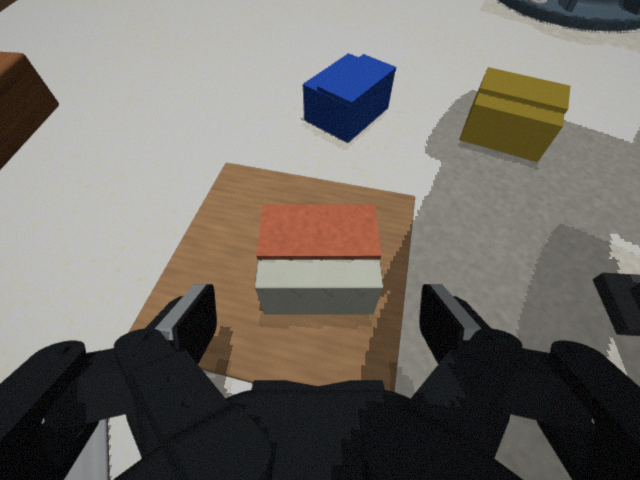

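The slab at (319,260) sits centred between the fingers (215 and 421) and square to them. I'll go in and grip.

Request:
send_rows(dr=[[0,0,0],[0,0,0],[0,0,0],[0,0,0],[0,0,0],[0,0,0],[0,0,0],[0,0,0]], xyz=[[0,0,1],[0,0,2.2],[0,0,3.4],[0,0,4.6],[0,0,5.5],[0,0,6.1],[0,0,6.1],[0,0,6.1]], jaw=[100,100,100,100,100,100,100,100])

```text
time_s: 5.2
eef_pos: [0.4773, -0.2977, 0.0249]
eef_rot: [-0.422, -0.051, 0.905, -0.024]
wrist_force: [0.2, -1.0, 0.0]
opening: 1.001
grasp_force: 0.0
```

Request:
send_rows(dr=[[0,0,0],[0,0,0],[0,0,0],[0,0,0],[0,0,0],[0,0,0],[0,0,0],[0,0,0]], xyz=[[0,0,0],[0,0,0],[0,0,0],[0,0,0],[0,0,0],[0,0,0],[0,0,0],[0,0,0]], jaw=[80,75,70,65,60,60,60,60])

```text
time_s: 6.2
eef_pos: [0.4771, -0.2977, 0.0249]
eef_rot: [-0.422, -0.051, 0.905, -0.024]
wrist_force: [3.6, 1.5, 5.2]
opening: 0.742
grasp_force: 66.2
```

Request:
send_rows(dr=[[0,0,0],[0,0,0],[0,0,0],[0,0,0],[0,0,0],[0,0,0],[0,0,0],[0,0,0]], xyz=[[0.4,0,-0.3],[1.2,0,-1],[2.3,0,-1.9],[3.4,0,-2.8],[4.6,0,-3.8],[5.5,0,-4.6],[6.13,0,-5.14],[6.13,0,-5.14]], jaw=[60,60,60,60,60,60,60,60])

```text
time_s: 7.2
eef_pos: [0.4772, -0.2978, 0.1053]
eef_rot: [-0.421, -0.051, 0.905, -0.024]
wrist_force: [0.5, -0.6, -3.4]
opening: 0.742
grasp_force: 65.9
```

```bash
python3 - <<'E'
from h import *
p,r=pose(); print(p, ctrl.get_obs()["wrist_force"])
d=np.radians; R1=rot(d(50),d(3.5)); print(r.as_matrix().round(3))
chain([([.64,-.12,.15],R1)])
s=cv2.imread("pics/scene0.png"); hs=cv2.cvtColor(s,cv2.COLOR_BGR2HSV); m=np.zeros(s.shape[:2],np.uint8); m[130:210,170:268]=cv2.inRange(hs,(5,60,30),(30,255,255))[130:210,170:268]
m=cv2.morphologyEx(m,cv2.MORPH_CLOSE,np.ones((3,3))); c=rect(m)[0]; print(cv2.minAreaRect((ray("scene",c.reshape(-1,2),.005)[:,:2]*1000).astype(np.float32)))
E
```

```text
[ 0.47721353 -0.29778626  0.10529044] [ 0.5150605  -0.63342285 -3.40911064]
[[-0.64  -0.112 -0.76 ]
 [-0.071  0.994 -0.086]
 [ 0.765 -0.001 -0.644]]
[-0.38, 0.01, 0.3] [-8.26, 15.84, -16.79]
((467.3148193359375, -318.13262939453125), (150.81967163085938, 149.67446899414062), 82.57807922363281)
```

Request:
send_rows(dr=[[-0.05,0,0.05],[-0.1,0,0.1],[-0.15,0,0.1],[-0.2,0,0.15],[-0.25,0,0.2],[-0.3,0,0.25],[-0.38,0.01,0.3],[-0.38,0.01,0.3]], xyz=[[1,0,-3],[0.5,2,-6],[-1,5,-9],[-3,8.5,-11.5],[-5.5,12,-14],[-7.5,14.5,-16],[-8.26,15.84,-16.79],[-8.26,15.84,-16.79]], jaw=[60,60,60,60,60,60,60,60])

```text
time_s: 8.2
eef_pos: [0.6397, -0.1185, 0.1476]
eef_rot: [-0.424, -0.029, 0.905, -0.013]
wrist_force: [0.2, -1.2, -2.6]
opening: 0.738
grasp_force: 66.6
```

```bash
python3 - <<'E'
from h import *
o=ctrl.get_obs(); print(o["eef_pos"],o["q"].round(2),o["wrist_force"].round(1))
im=ctrl.camera("wrist"); s=ctrl.camera("scene"); c=ctrl.calibration("wrist")
np.savez("w3.npz",K=c["camera_matrix"],T=c["world_from_camera"]); cv2.imwrite("pics/w3.png",im[:,:,::-1]);cv2.imwrite("pics/s3.png",s[:,:,::-1])
x=cv2.convertScaleAbs(np.hstack([cv2.resize(im[::,:,::-1],(480,360)),cv2.resize(s[130:340,160:440,::-1],(320,240),)[:, :].repeat(1,0) if 0 else cv2.copyMakeBorder(cv2.resize(s[150:330,180:340,::-1],(320,360)),0,0,0,0,0)]),alpha=1.4)
cv2.imwrite("pics/v3.png",x)
E
```

```text
[ 0.63973701 -0.11854189  0.14762369] [-0.25  1.06  0.72 -0.3   2.19 -1.96] [ 0.2 -1.2 -2.6]
```

View pics/v3.png

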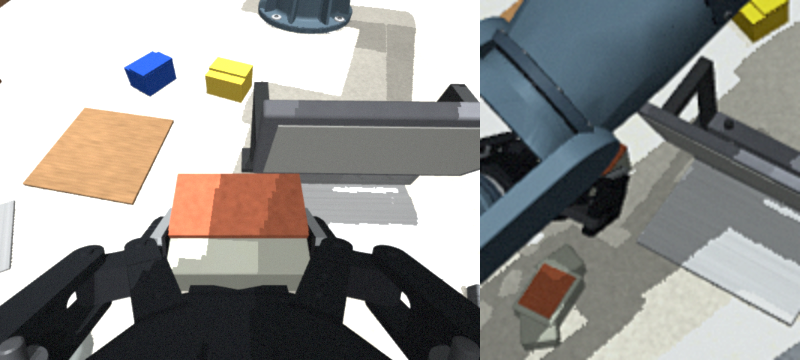

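The wrist view shows the slab held square (orange top at (240,205)) and the lamp panel from (263,101) to beyond the frame on the right, nearly parallel to the tool. I'll fit its edges for the yaw.

```bash
python3 - <<'E'
from h import *
g=cv2.GaussianBlur(cv2.imread("pics/w3.png",0),(3,3),0).astype(float); f=np.load("w3.npz"); c=dict(camera_matrix=f["K"],world_from_camera=f["T"])
for nm,r0,cols,sg in(("top",134,range(370,600),-1),("mid",166,range(370,600),1),("low",233,range(420,620),-1),("low",233,range(420,620),1)):
    pts=[]
    for k in cols:
        s=np.diff(g[r0-9:r0+10,k])*sg; i=s.argmax(); pts.append((k,r0-9+i+.5))
    pts=np.array(pts)
    for _ in range(4):
        p=np.polyfit(*pts.T,1); e=abs(np.polyval(p,pts[:,0])-pts[:,1]); pts=pts[e<max(.8,1.5*np.median(e))]
    e=[(q,np.polyval(p,q)) for q in(cols[0],cols[-1])]
    for z in((.178,) if nm!="low" else (.066,)):
        w=ray("w",e,z,c); d=w[1]-w[0]; print(nm,sg,len(pts),np.round(e,1).tolist(),w.round(4)[:,:2].tolist(),np.degrees(np.arctan2(-d[0],d[1])).round(2))
E
```

```text
top -1 210 [[370.0, 132.6], [599.0, 135.1]] [[0.5637, -0.1009], [0.559, 0.0031]] 2.61
mid 1 230 [[370.0, 166.3], [599.0, 168.9]] [[0.5857, -0.1015], [0.5813, -0.0059]] 2.64
low -1 184 [[420.0, 230.2], [619.0, 231.9]] [[0.5348, -0.0475], [0.5269, 0.105]] 2.95
low 1 176 [[420.0, 232.4], [619.0, 234.7]] [[0.5368, -0.0477], [0.5296, 0.1038]] 2.71
```

```bash
python3 - <<'E'
from h import *
print(ray("top",[[367,184],[360,152],[376,186],[290,140],[270,205],[284,172],[426,174],[224,170]],.02).round(3).tolist())
d=np.radians; y=d(2.65); R1=rot(d(50),y); u=np.array([np.cos(y),np.sin(y),0]); v=np.array([-u[1],u[0],0]); Z=np.array([0,0,1])
P=lambda a,b,z:a*u+b*v+z*Z
w=[P(.585,-.106,.10),P(.585,-.106,.031),P(.557,-.106,.031)]; print(np.round(w,3).tolist(),(P(.54,.044,.031)).round(3)); chain([(q,R1) for q in w])
print(R1.inv().apply(-u*.01)*100,R1.inv().apply(v*.01)*100)
E
```

```text
[[0.679, -0.121, 0.02], [0.762, -0.105, 0.02], [0.674, -0.143, 0.02], [0.794, 0.07, 0.02], [0.628, 0.12, 0.02], [0.711, 0.086, 0.02], [0.704, -0.269, 0.02], [0.718, 0.235, 0.02]]
[[0.589, -0.079, 0.1], [0.589, -0.079, 0.031], [0.561, -0.08, 0.031]] [0.537 0.069 0.031]
[-0.1, -0.02, 0.1] [-0.69, 4.45, 6.74]
[0.0, 0.0, 0.0] [-5.29, 0.0, 4.44]
[0.0, 0.0, 0.0] [1.8, 0.0, 2.14]
[6.42787610e-01 8.66445701e-18 7.66044443e-01] [-7.99687921e-18  1.00000000e+00 -4.94698477e-18]
```

Request:
send_rows(dr=[[-0.1,0,0.1],[-0.1,0,0.1],[-0.1,0,0.1],[-0.1,0,0.1],[-0.1,0,0.1],[-0.1,0,0.1],[-0.1,0,0.1],[-0.1,0,0.1]], xyz=[[-0.3,2,3],[-0.7,4,6],[-0.69,4.45,6.74],[-2,4.45,7.84],[-3.5,4.45,9.1],[-5,4.45,10.36],[-5.98,4.45,11.18],[-5.98,4.45,11.18]], jaw=[60,60,60,60,60,60,60,60])

```text
time_s: 9.3
eef_pos: [0.5891, -0.0782, 0.03]
eef_rot: [-0.424, -0.021, 0.905, -0.01]
wrist_force: [-0.4, -0.5, -1.6]
opening: 0.743
grasp_force: 66.9
```

Request:
send_rows(dr=[[0,0,0],[0,0,0],[0,0,0],[0,0,0],[0,0,0],[0,0,0],[0,0,0],[0,0,0]], xyz=[[0.3,0,0.4],[0.6,0,0.8],[0.9,0,1.2],[1.3,0,1.5],[1.6,0,1.9],[1.8,0,2.14],[1.8,0,2.14],[1.8,0,2.14]], jaw=[60,60,60,60,60,60,60,60])

```text
time_s: 10.3
eef_pos: [0.562, -0.0795, 0.0317]
eef_rot: [-0.423, -0.021, 0.906, -0.01]
wrist_force: [0.4, 0.5, -2.6]
opening: 0.745
grasp_force: 66.9
```

```bash
cat >> h.py <<'E'
Y=np.radians(2.65); U=np.array([np.cos(Y),np.sin(Y),0]); V=np.array([-U[1],U[0],0])
def st():
    o=ctrl.get_obs(); p,r=pose(); F=o["wrist_force"]; print("u,v,z",(p@U).round(4),(p@V).round(4),p[2].round(4),"F uvz",(F@U).round(2),(F@V).round(2),F[2].round(2),"yaw",np.degrees(np.arctan2(-r.as_matrix()[0,1],r.as_matrix()[1,1])).round(2),"ytilt",r.as_matrix()[2,1].round(4),"lean",np.degrees(np.arcsin(r.as_matrix()[2,0])).round(2))
E
python3 -c "
from h import *
st()"
```

```text
u,v,z 0.5577 -0.1054 0.0317 F uvz 0.4 0.51 -2.65 yaw 2.67 ytilt -0.0002 lean 50.03
```

Request:
send_rows(dr=[[0,0,0],[0,0,0],[0,0,0],[0,0,0],[0,0,0],[0,0,0],[0,0,0],[0,0,0]], xyz=[[0.1,0,0.11],[0.2,0,0.23],[0.3,0,0.34],[0.4,0,0.46],[0.5,0,0.57],[0.6,0,0.69],[0.64,0,0.77],[0.64,0,0.77]], jaw=[60,60,60,60,60,60,60,60])

```text
time_s: 11.3
eef_pos: [0.5518, -0.08, 0.0317]
eef_rot: [-0.423, -0.021, 0.906, -0.01]
wrist_force: [-0.2, -0.0, -1.6]
opening: 0.735
grasp_force: 66.9
```

```bash
python3 -c "
from h import *
st()"
```

```text
u,v,z 0.5475 -0.1054 0.0317 F uvz -0.19 -0.04 -1.64 yaw 2.67 ytilt -0.0002 lean 50.04
```

Not touching yet; I'll go on in 3 mm steps.

Request:
send_rows(dr=[[0,0,0],[0,0,0],[0,0,0],[0,0,0],[0,0,0],[0,0,0],[0,0,0],[0,0,0]], xyz=[[0.06,0,0.08],[0.13,0,0.15],[0.19,0,0.23],[0.19,0,0.23],[0.19,0,0.23],[0.19,0,0.23],[0.19,0,0.23],[0.19,0,0.23]], jaw=[60,60,60,60,60,60,60,60])

```text
time_s: 12.3
eef_pos: [0.5489, -0.0801, 0.0316]
eef_rot: [-0.423, -0.021, 0.906, -0.01]
wrist_force: [-0.4, -0.6, -3.1]
opening: 0.74
grasp_force: 66.9
```

Request:
send_rows(dr=[[0,0,0],[0,0,0],[0,0,0],[0,0,0],[0,0,0],[0,0,0],[0,0,0],[0,0,0]], xyz=[[0.06,0,0.08],[0.13,0,0.15],[0.19,0,0.23],[0.19,0,0.23],[0.19,0,0.23],[0.19,0,0.23],[0.19,0,0.23],[0.19,0,0.23]], jaw=[60,60,60,60,60,60,60,60])

```text
time_s: 13.3
eef_pos: [0.5459, -0.0803, 0.0316]
eef_rot: [-0.423, -0.021, 0.906, -0.01]
wrist_force: [-0.7, -0.6, -1.5]
opening: 0.741
grasp_force: 66.9
```

```bash
python3 -c "
from h import *
st()"
```

```text
u,v,z 0.5416 -0.1054 0.0316 F uvz -0.69 -0.57 -1.52 yaw 2.67 ytilt -0.0002 lean 50.04
```

Request:
send_rows(dr=[[0,0,0],[0,0,0],[0,0,0],[0,0,0],[0,0,0],[0,0,0],[0,0,0],[0,0,0]], xyz=[[0.06,0,0.08],[0.13,0,0.15],[0.19,0,0.23],[0.19,0,0.23],[0.19,0,0.23],[0.19,0,0.23],[0.19,0,0.23],[0.19,0,0.23]], jaw=[60,60,60,60,60,60,60,60])

```text
time_s: 14.3
eef_pos: [0.543, -0.0804, 0.0316]
eef_rot: [-0.423, -0.021, 0.906, -0.01]
wrist_force: [3.0, 1.3, -2.3]
opening: 0.742
grasp_force: 66.7
```

Request:
send_rows(dr=[[0,0,0],[0,0,0],[0,0,0],[0,0,0],[0,0,0],[0,0,0],[0,0,0],[0,0,0]], xyz=[[0.06,0,0.08],[0.13,0,0.15],[0.19,0,0.23],[0.19,0,0.23],[0.19,0,0.23],[0.19,0,0.23],[0.19,0,0.23],[0.19,0,0.23]], jaw=[60,60,60,60,60,60,60,60])

```text
time_s: 15.3
eef_pos: [0.54, -0.0805, 0.0316]
eef_rot: [-0.423, -0.021, 0.906, -0.01]
wrist_force: [4.2, 0.5, -1.4]
opening: 0.742
grasp_force: 66.7
```

```bash
python3 -c "
from h import *
st()"
```

```text
u,v,z 0.5357 -0.1054 0.0316 F uvz 4.18 0.32 -1.37 yaw 2.67 ytilt -0.0002 lean 50.04
```

Request:
send_rows(dr=[[0,0,0],[0,0,0],[0,0,0],[0,0,0],[0,0,0],[0,0,0],[0,0,0],[0,0,0]], xyz=[[0.03,0,0.03],[0.05,0,0.07],[0.08,0,0.1],[0.08,0,0.1],[0.08,0,0.1],[0.08,0,0.1],[0.08,0,0.1],[0.08,0,0.1]], jaw=[60,60,60,60,60,60,60,60])

```text
time_s: 16.3
eef_pos: [0.5387, -0.0806, 0.0316]
eef_rot: [-0.423, -0.021, 0.906, -0.01]
wrist_force: [5.3, 0.9, -1.0]
opening: 0.739
grasp_force: 66.8
```

```bash
cat >> h.py <<'E'
def avg(n=8):
    f=[]
    for _ in range(n): f.append(ctrl.get_obs()["wrist_force"]); ctrl.camera("top")
    f=np.array(f); print("avg Fu,Fv,Fz",(f@U).mean().round(2),(f@V).mean().round(2),f[:,2].mean().round(2),"sd",(f@U).std().round(2))
E
python3 -c "
from h import *
st();avg()"
```

```text
u,v,z 0.5344 -0.1054 0.0316 F uvz 5.38 0.64 -0.96 yaw 2.67 ytilt -0.0002 lean 50.04
avg Fu,Fv,Fz 5.16 0.6 -0.16 sd 0.45
```

Request:
send_rows(dr=[[0,0,0],[0,0,0],[0,0,0],[0,0,0],[0,0,0],[0,0,0],[0,0,0],[0,0,0]], xyz=[[0,0.2,0],[0,0.6,0],[0,1.1,0],[0,1.6,0],[0,2.1,0],[0,2.7,0],[0,3.3,0],[0,3.8,0]], jaw=[60,60,60,60,60,60,60,60])

```text
time_s: 17.7
eef_pos: [0.537, -0.0433, 0.0312]
eef_rot: [-0.423, -0.021, 0.906, -0.011]
wrist_force: [4.6, -2.2, -1.9]
opening: 0.742
grasp_force: 67.0
```

```bash
python3 -c "
from h import *
st();avg(5)"
```

```text
u,v,z 0.5344 -0.068 0.0312 F uvz 4.51 -2.41 -1.86 yaw 2.69 ytilt -0.0015 lean 50.01
avg Fu,Fv,Fz 4.93 -0.19 -1.97 sd 0.44
```

Request:
send_rows(dr=[[0,0,0],[0,0,0],[0,0,0],[0,0,0],[0,0,0],[0,0,0],[0,0,0],[0,0,0]], xyz=[[0,0.3,0],[0,0.8,0],[0,1.3,0],[0,1.9,0],[0,2.5,0],[0,3.0,0],[0,3.5,0],[0,3.9,0]], jaw=[60,60,60,60,60,60,60,60])

```text
time_s: 18.95
eef_pos: [0.5352, -0.0044, 0.0312]
eef_rot: [-0.423, -0.021, 0.906, -0.011]
wrist_force: [5.1, -3.6, -2.5]
opening: 0.74
grasp_force: 67.1
```

```bash
python3 -c "
from h import *
st();avg(6)"
```

```text
u,v,z 0.5344 -0.0291 0.0312 F uvz 4.92 -3.79 -2.53 yaw 2.69 ytilt -0.0016 lean 50.01
avg Fu,Fv,Fz 4.83 -0.8 -2.89 sd 0.2
```

Request:
send_rows(dr=[[0,0,0],[0,0,0],[0,0,0],[0,0,0],[0,0,0],[0,0,0],[0,0,0],[0,0,0]], xyz=[[0.01,0.3,0.01],[0.01,0.8,0.01],[0.01,1.3,0.02],[0.01,1.9,0.02],[0.01,2.5,0.02],[0.01,3.0,0.02],[0.01,3.5,0.02],[0.01,3.9,0.02]], jaw=[60,60,60,60,60,60,60,60])

```text
time_s: 20.25
eef_pos: [0.5332, 0.0345, 0.0312]
eef_rot: [-0.423, -0.021, 0.906, -0.011]
wrist_force: [5.4, -2.0, -2.9]
opening: 0.739
grasp_force: 67.0
```

Request:
send_rows(dr=[[0,0,0],[0,0,0],[0,0,0],[0,0,0],[0,0,0],[0,0,0],[0,0,0],[0,0,0]], xyz=[[0,0.3,0],[0,0.8,0],[0,1.3,0],[0,1.9,0],[0,2.5,0],[0,3.0,0],[0,3.5,0],[0,3.5,0]], jaw=[60,60,60,60,60,60,60,60])

```text
time_s: 21.25
eef_pos: [0.5315, 0.07, 0.0312]
eef_rot: [-0.423, -0.021, 0.906, -0.01]
wrist_force: [4.7, 0.7, -1.8]
opening: 0.741
grasp_force: 67.0
```

```bash
python3 -c "
from h import *
st();avg(4)
r=rot(np.radians(50),Y);P=lambda a,b,z:a*U+b*V+[0,0,z]
v=pose()[0]@V
# back off; up; to mat
m=np.array([.467,-.317,0]); R2=rot(np.radians(50),np.radians(2.65))
chain([(P(.58,v,.031),r),(P(.60,v,.16),r),(P(.62,-.15,.20),r),(m+[0,0,.10],R2),(m+[0,0,.0265],R2)])"
```

```text
u,v,z 0.5341 0.0454 0.0312 F uvz 4.69 0.52 -1.84 yaw 2.69 ytilt -0.0007 lean 50.02
avg Fu,Fv,Fz 4.79 0.14 -2.29 sd 0.16
[-0.01, -0.0, -0.0] [-2.96, -0.0, -3.5]
[0.0, 0.0, 0.0] [8.6, -0.0, -9.82]
[0.0, 0.0, 0.0] [1.78, -19.54, -4.1]
[0.0, 0.0, 0.0] [3.15, -18.83, 19.31]
[0.0, 0.0, 0.0] [-5.63, 0.0, 4.72]
```

```bash
python3 -c "
from h import *
r=rot(np.radians(50),Y);P=lambda a,b,z:a*U+b*V+[0,0,z]
p0,r0=pose();v=p0@V
m=np.array([.482,-.317,0])
for q in [P(.58,v,.031),P(.60,v,.07),P(.645,v,.17),P(.645,v,.20)]: print(rel(q,r,p0,r0))
chain([(P(.64,-.25,.22),r),(m+[0,0,.10],r),(m+[0,0,.0255],r)],(P(.645,v,.20),r))"
```

```text
(array([-0.01, -0.  , -0.  ]), array([-2.96, -0.  , -3.5 ]))
(array([-0.01, -0.  , -0.  ]), array([-1.26, -0.  , -7.54]))
(array([-0.01, -0.  , -0.  ]), array([ 3.520e+00, -1.000e-02, -1.741e+01]))
(array([-0.01, -0.  , -0.  ]), array([ 5.810e+00, -1.000e-02, -1.934e+01]))
[0.0, 0.0, 0.0] [1.85, -29.54, -0.9]
[0.0, 0.0, 0.0] [1.94, -8.89, 20.98]
[0.0, 0.0, 0.0] [-5.71, 0.0, 4.79]
```

Request:
send_rows(dr=[[0,0,0],[0,0,0],[0,0,0],[0,0,0],[0,0,0],[0,0,0],[0,0,0],[0,0,0]], xyz=[[-0.5,0,-0.6],[-1.7,0,-2],[-2.96,0,-3.5],[-1.26,0,-7.54],[1.2,0,-12.5],[3.5,0,-17.4],[5.8,0,-19.3],[5.8,0,-19.3]], jaw=[60,60,60,60,60,60,60,60])

```text
time_s: 22.45
eef_pos: [0.6429, 0.0753, 0.2022]
eef_rot: [-0.421, -0.021, 0.907, -0.01]
wrist_force: [0.7, 0.2, -2.1]
opening: 0.738
grasp_force: 66.9
```

Request:
send_rows(dr=[[0,0,0],[0,0,0],[0,0,0],[0,0,0],[0,0,0],[0,0,0],[0,0,0],[0,0,0]], xyz=[[0.5,-3,-0.2],[1,-8,-0.5],[1.5,-13,-0.7],[1.85,-18,-0.9],[1.85,-23,-0.9],[1.85,-27.5,-0.9],[1.85,-29.5,-0.9],[1.85,-29.5,-0.9]], jaw=[60,60,60,60,60,60,60,60])

```text
time_s: 23.45
eef_pos: [0.6498, -0.2204, 0.2175]
eef_rot: [-0.424, -0.02, 0.905, -0.009]
wrist_force: [0.0, 1.1, -2.7]
opening: 0.742
grasp_force: 66.7
```

Request:
send_rows(dr=[[0,0,0],[0,0,0],[0,0,0],[0,0,0],[0,0,0],[0,0,0],[0,0,0],[0,0,0]], xyz=[[0.2,-1,3],[0.6,-2.5,6.5],[1,-4.5,10.5],[1.4,-6.5,14.5],[1.7,-8,18.5],[1.94,-8.9,21],[1.94,-8.9,21],[1.94,-8.9,21]], jaw=[60,60,60,60,60,60,60,60])

```text
time_s: 24.45
eef_pos: [0.4828, -0.315, 0.1004]
eef_rot: [-0.423, -0.022, 0.906, -0.01]
wrist_force: [0.4, 0.2, -2.7]
opening: 0.742
grasp_force: 66.6
```

```bash
python3 -c "
from h import *
st();print(pose()[0])
r=rot(np.radians(50),Y);m=np.array([.482,-.317,0]);g=m+[0,0,.0252]
chain([(g,r),(back(g,r,.07),r)])"
```

```text
u,v,z 0.4677 -0.337 0.1004 F uvz 0.44 0.15 -2.74 yaw 2.76 ytilt -0.0002 lean 50.0
[ 0.482769   -0.31503769  0.10036691]
[-0.02, -0.0, 0.01] [-5.7, -0.19, 4.9]
[0.0, 0.0, 0.0] [-0.0, 0.0, -7.0]
```

Request:
send_rows(dr=[[0,0,0],[0,0,0],[0,0,0],[0,0,0],[0,0,0],[0,0,0],[0,0,0],[0,0,0]], xyz=[[-1,0,0.85],[-2.2,0,1.9],[-3.4,0,2.9],[-4.4,0,3.8],[-5.1,0,4.35],[-5.5,0,4.7],[-5.7,0,4.9],[-5.7,0,4.9]], jaw=[60,60,60,60,60,60,60,60])

```text
time_s: 25.45
eef_pos: [0.4809, -0.3167, 0.0251]
eef_rot: [-0.423, -0.021, 0.906, -0.01]
wrist_force: [0.2, -0.3, -2.2]
opening: 0.743
grasp_force: 66.9
```

```bash
python3 -c "
from h import *
st();print(pose()[0])"
```

```text
u,v,z 0.4658 -0.3386 0.0251 F uvz 0.19 -0.36 -2.25 yaw 2.67 ytilt -0.0007 lean 50.01
[ 0.4809362  -0.3167218   0.02506873]
```

Request:
send_rows(dr=[[0,0,0],[0,0,0],[0,0,0],[0,0,0],[0,0,0],[0,0,0],[0,0,0],[0,0,0]], xyz=[[-0.03,0,0.02],[-0.04,0,0.03],[-0.04,0,0.03],[-0.04,0,0.03],[-0.04,0,0.03],[-0.04,0,0.03],[-0.04,0,0.03],[-0.04,0,0.03]], jaw=[60,60,70,80,90,100,100,100])

```text
time_s: 26.45
eef_pos: [0.4807, -0.3166, 0.0242]
eef_rot: [-0.423, -0.021, 0.906, -0.01]
wrist_force: [-0.3, -0.1, -0.0]
opening: 0.998
grasp_force: 0.0
```

Request:
send_rows(dr=[[0,0,0],[0,0,0],[0,0,0],[0,0,0],[0,0,0],[0,0,0],[0,0,0],[0,0,0]], xyz=[[0,0,-0.5],[0,0,-2],[0,0,-4],[0,0,-6],[0,0,-8],[2,0,-12],[5,0,-16],[5,0,-16]], jaw=[100,100,100,100,100,100,100,100])

```text
time_s: 27.45
eef_pos: [0.5746, -0.3131, 0.1717]
eef_rot: [-0.419, -0.02, 0.908, -0.013]
wrist_force: [-0.2, -0.1, -0.2]
opening: 0.998
grasp_force: 0.0
```

```bash
cat >> h.py <<'E'
def turn(pA,pB,yaw0,sgn=-1,lean=50,start=None):
    """24 rows: far-lean -> half turn -> lean again"""
    L=[lean-10*i for i in(1,2,3)]+[lean-30]*18+[lean-20,lean-10,lean]; Yw=[0]*3+[10*i for i in range(1,19)]+[180]*3
    p0,r0=start or pose(); S=p0
    for c in range(3):
        dr=[];xyz=[]
        for i in range(8*c,8*c+8):
            t=(i+1)/24; p=S+(pA-S)*min(1,2*t) if t<=.5 else pA+(pB-pA)*(2*t-1); r=rot(np.radians(L[i]),yaw0+sgn*np.radians(Yw[i]))
            a,b=rel(p,r,p0,r0); dr.append(a.round(1).tolist()); xyz.append(b.round(1).tolist())
        print("dr",dr,"\nxyz",xyz); p0,r0=p,r
E
python3 -c "
from h import *
st();p,r=pose();print(p,ctrl.get_obs()['q'].round(2),ctrl.get_obs()['opening'])
g=np.array([.481,-.317,.0245]);rn=rot(np.radians(50),Y-np.pi); pB=back(g,rn,.10); print(pB)
turn(np.array([.46,-.317,.24]),pB+[0,0,.02],Y)"
```

```text
u,v,z 0.5595 -0.3393 0.1717 F uvz -0.21 -0.13 -0.17 yaw 2.71 ytilt -0.0064 lean 49.51
[ 0.57461318 -0.31307831  0.1717356 ] [-0.5   0.98  0.8  -0.48  2.09 -2.19] 0.9982342454937746
[ 0.40447748 -0.32054179  0.08877876]
dr [[-0.0, -1.6, -0.0], [-0.0, -3.2, -0.0], [-0.1, -4.9, -0.0], [-1.0, -4.9, 1.4], [-2.0, -4.9, 2.7], [-2.9, -4.8, 4.1], [-3.9, -4.7, 5.5], [-4.8, -4.6, 6.9]] 
xyz [[1.0, 0.0, 0.4], [2.1, 0.0, 0.7], [3.2, 0.0, 1.1], [4.2, 0.0, 1.4], [5.3, 0.0, 1.8], [6.3, 0.0, 2.1], [7.4, 0.1, 2.5], [8.4, 0.1, 2.9]]
dr [[-0.6, -0.0, 1.6], [-1.1, -0.0, 3.1], [-1.7, -0.0, 4.7], [-2.3, -0.0, 6.3], [-2.8, -0.0, 7.8], [-3.4, -0.0, 9.4], [-4.0, -0.0, 11.0], [-4.6, 0.0, 12.5]] 
xyz [[0.8, -0.7, -0.3], [1.6, -1.4, -0.6], [2.3, -2.2, -1.0], [3.1, -2.9, -1.3], [3.0, -3.3, -0.2], [2.9, -3.6, 1.0], [2.8, -4.0, 2.1], [2.7, -4.3, 3.2]]
dr [[-0.6, -0.0, 1.6], [-1.1, -0.0, 3.1], [-1.7, -0.0, 4.7], [-2.3, -0.0, 6.3], [-2.8, -0.0, 7.8], [-3.5, 1.6, 7.6], [-4.2, 3.1, 7.2], [-4.8, 4.7, 6.9]] 
xyz [[-0.7, -0.4, 0.9], [-1.3, -0.7, 1.8], [-2.0, -1.0, 2.8], [-2.6, -1.4, 3.7], [-3.3, -1.8, 4.6], [-4.0, -2.1, 5.5], [-4.6, -2.4, 6.5], [-5.3, -2.8, 7.4]]
```

Request:
send_rows(dr=[[0,-1.6,0],[0,-3.2,0],[-0.1,-4.9,0],[-1,-4.9,1.4],[-2,-4.9,2.7],[-2.9,-4.8,4.1],[-3.9,-4.7,5.5],[-4.8,-4.6,6.9]], xyz=[[1,0,0.4],[2.1,0,0.7],[3.2,0,1.1],[4.2,0,1.4],[5.3,0,1.8],[6.3,0,2.1],[7.4,0.1,2.5],[8.4,0.1,2.9]], jaw=[100,100,100,100,100,100,100,100])

```text
time_s: 28.45
eef_pos: [0.4949, -0.3149, 0.2112]
eef_rot: [-0.163, 0.397, 0.9, 0.068]
wrist_force: [-0.5, -0.5, -0.9]
opening: 1.001
grasp_force: 0.0
```

Request:
send_rows(dr=[[-0.6,0,1.6],[-1.1,0,3.1],[-1.7,0,4.7],[-2.3,0,6.3],[-2.8,0,7.8],[-3.4,0,9.4],[-4,0,11],[-4.6,0,12.5]], xyz=[[0.8,-0.7,-0.3],[1.6,-1.4,-0.6],[2.3,-2.2,-1],[3.1,-2.9,-1.3],[3,-3.3,-0.2],[2.9,-3.6,1],[2.8,-4,2.1],[2.7,-4.3,3.2]], jaw=[100,100,100,100,100,100,100,100])

```text
time_s: 29.45
eef_pos: [0.4385, -0.3175, 0.1906]
eef_rot: [-0.078, 0.883, 0.436, 0.154]
wrist_force: [-0.3, -0.2, 0.6]
opening: 1.003
grasp_force: 0.0
```

```bash
python3 -c "
from h import *
st();p,r=pose();print(p,ctrl.get_obs()['q'].round(2))
g=np.array([.481,-.317,.0245]);rn=rot(np.radians(50),Y-np.pi); pB=back(g,rn,.10); chain([(pB+[0,0,.02],rn),(pB,rn),(g,rn)])"
```

```text
u,v,z 0.4234 -0.3374 0.1906 F uvz -0.35 -0.14 0.56 yaw -127.47 ytilt -0.0038 lean 19.89
[ 0.43852385 -0.31751297  0.19059613] [-1.03  0.21  1.74  0.33  1.34 -0.47]
[-4.84, 4.71, 6.87] [-4.96, -2.49, 6.92]
[0.0, 0.0, 0.0] [-1.53, 0.0, 1.29]
[0.0, 0.0, 0.0] [0.0, 0.0, 10.0]
```

Request:
send_rows(dr=[[-0.6,0,1.6],[-1.1,0,3.1],[-1.7,0,4.7],[-2.3,0,6.3],[-2.8,0,7.8],[-3.5,1.6,7.6],[-4.2,3.1,7.2],[-4.8,4.7,6.9]], xyz=[[-0.6,-0.4,0.9],[-1.2,-0.7,1.8],[-1.9,-1,2.6],[-2.5,-1.3,3.5],[-3.1,-1.6,4.4],[-3.7,-1.9,5.3],[-4.4,-2.2,6.1],[-5,-2.5,6.9]], jaw=[100,100,100,100,100,100,100,100])

```text
time_s: 30.45
eef_pos: [0.4055, -0.3199, 0.1106]
eef_rot: [-0.014, 0.916, 0.025, 0.399]
wrist_force: [-0.3, 0.6, -0.7]
opening: 1.001
grasp_force: 0.0
```

```bash
python3 -c "
from h import *
st();p,r=pose();print(p,ctrl.get_obs()['q'].round(2))
im=ctrl.camera('wrist');c=ctrl.calibration('wrist');cv2.imwrite('pics/w4.png',im[:,:,::-1])
m=cv2.inRange(cv2.cvtColor(im,cv2.COLOR_RGB2HSV),(0,150,60),(12,255,255));q=rect(m)[0]
b=cv2.minAreaRect((ray('w',q.reshape(-1,2),.045,c)[:,:2]*1000).astype(np.float32));print(b)
g=np.array([.481,-.317,.0245]);rn=rot(np.radians(50),Y-np.pi); pB=back(g,rn,.06); chain([(pB,rn),(g,rn)])"
```

```text
u,v,z 0.3902 -0.3383 0.1106 F uvz -0.29 0.59 -0.7 yaw -176.68 ytilt -0.0053 lean 47.07
[ 0.40546031 -0.31993787  0.11062621] [-1.37  0.16  2.22  1.07  0.98 -0.59]
((469.59393310546875, -315.9103088378906), (34.1107177734375, 62.970298767089844), 2.2186882495880127)
[-0.12, 0.45, 0.02] [-1.16, 0.24, 5.32]
[0.0, 0.0, 0.0] [-0.0, 0.0, 6.0]
```

View pics/w4.png

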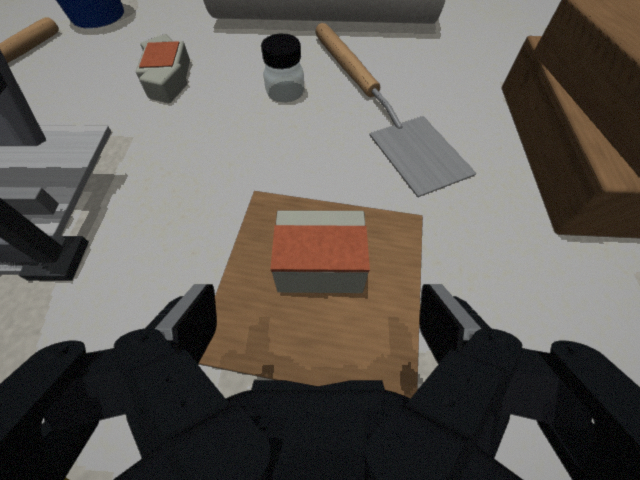

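The slab lies painted face up at (321,250) in the wrist view, centred between the fingers, with the painted edge towards the robot.

```bash
python3 -c "
from h import *
p,r=pose();g=np.array([.4795,-.3163,.0247]);rn=rot(np.radians(50),Y-np.pi)
for d in(.06,.04,.02,0): print([x.tolist() for x in rel(back(g,rn,d),rn,p,r)])"
```

```text
[[-0.12, 0.45, 0.02], [-1.24, 0.16, 5.2]]
[[-0.12, 0.45, 0.02], [-1.15, 0.19, 7.2]]
[[-0.12, 0.45, 0.02], [-1.06, 0.22, 9.2]]
[[-0.12, 0.45, 0.02], [-0.96, 0.24, 11.2]]
```

Request:
send_rows(dr=[[-0.12,0.45,0.02],[-0.12,0.45,0.02],[-0.12,0.45,0.02],[-0.12,0.45,0.02],[-0.12,0.45,0.02],[-0.12,0.45,0.02],[-0.12,0.45,0.02],[-0.12,0.45,0.02]], xyz=[[-0.8,0.1,2.6],[-1.24,0.16,5.2],[-1.2,0.17,6.2],[-1.15,0.19,7.2],[-1.1,0.2,8.4],[-1.05,0.22,9.6],[-1,0.23,10.6],[-0.96,0.24,11.2]], jaw=[100,100,100,100,100,100,100,100])

```text
time_s: 31.5
eef_pos: [0.4805, -0.3163, 0.0254]
eef_rot: [-0.011, 0.908, 0.021, 0.418]
wrist_force: [-0.1, 1.0, 1.0]
opening: 0.998
grasp_force: 0.0
```

```bash
python3 -c "
from h import *
st();p,r=pose();print(p,ctrl.get_obs()['q'].round(2));g=np.array([.4795,-.3163,.0247]);rn=rot(np.radians(50),Y-np.pi)
chain([(g,rn),(g+[0,0,.1],rn)])"
```

```text
u,v,z 0.4654 -0.3381 0.0254 F uvz -0.06 1.0 1.0 yaw -177.29 ytilt -0.0031 lean 49.44
[ 0.48053996 -0.31625687  0.02537503] [-1.2   0.47  2.12  1.38  0.82 -0.82]
[-0.03, 0.09, -0.02] [-0.12, -0.0, -0.04]
[0.0, 0.0, 0.0] [7.66, 0.0, -6.43]
```

Request:
send_rows(dr=[[-0.03,0.09,-0.02],[-0.03,0.09,-0.02],[-0.03,0.09,-0.02],[-0.03,0.09,-0.02],[-0.03,0.09,-0.02],[-0.03,0.09,-0.02],[-0.03,0.09,-0.02],[-0.03,0.09,-0.02]], xyz=[[-0.08,0,0],[-0.08,0,0],[-0.08,0,0],[-0.08,0,0],[-0.08,0,0],[-0.08,0,0],[-0.08,0,0],[-0.08,0,0]], jaw=[100,85,75,65,60,60,60,60])

```text
time_s: 32.5
eef_pos: [0.4796, -0.3169, 0.0255]
eef_rot: [-0.009, 0.906, 0.021, 0.423]
wrist_force: [-3.0, -0.3, 5.4]
opening: 0.742
grasp_force: 66.1
```

```bash
python3 -c "
from h import *
st();p,r=pose();print(p,r.as_matrix().round(3).tolist())
np.save('grip2.npy',np.r_[p,r.as_quat()])"
```

```text
u,v,z 0.4645 -0.3387 0.0255 F uvz -3.01 -0.17 5.36 yaw -177.39 ytilt 0.0012 lean 50.01
[ 0.47964583 -0.31686801  0.02547934] [[0.642, 0.046, 0.765], [0.03, -0.999, 0.034], [0.766, 0.001, -0.643]]
```

Request:
send_rows(dr=[[0,0,0],[0,0,0],[0,0,0],[0,0,0],[0,0,0],[0,0,0],[0,0,0],[0,0,0]], xyz=[[0.4,0,-0.35],[1.5,0,-1.3],[3,0,-2.5],[5,0,-4.2],[7,0,-5.9],[9,0,-7.5],[10.5,0,-8.8],[10.7,0,-9]], jaw=[60,60,60,60,60,60,60,60])

```text
time_s: 33.5
eef_pos: [0.4795, -0.3165, 0.1659]
eef_rot: [-0.008, 0.906, 0.022, 0.422]
wrist_force: [0.0, -1.1, -2.7]
opening: 0.744
grasp_force: 66.1
```

```bash
python3 -c "
from h import *
st();print(pose()[0])
turn(np.array([.45,-.317,.25]),np.array([.58,-.317,.20]),Y-np.pi,1)"
```

```text
u,v,z 0.4644 -0.3384 0.1659 F uvz -0.05 -1.14 -2.67 yaw -177.34 ytilt 0.0031 lean 49.99
[ 0.47954422 -0.31651806  0.16594723]
dr [[0.0, -1.7, 0.0], [0.0, -3.3, 0.0], [0.0, -5.0, 0.0], [1.0, -5.0, -1.4], [2.0, -4.9, -2.7], [2.9, -4.9, -4.1], [3.9, -4.8, -5.5], [4.8, -4.7, -6.9]] 
xyz [[0.4, -0.0, -0.6], [0.8, -0.0, -1.3], [1.1, -0.0, -1.9], [1.5, -0.0, -2.6], [1.9, -0.0, -3.2], [2.3, -0.0, -3.8], [2.6, -0.0, -4.5], [3.0, -0.0, -5.1]]
dr [[0.6, -0.0, -1.6], [1.1, -0.0, -3.1], [1.7, -0.0, -4.7], [2.3, -0.0, -6.3], [2.8, -0.0, -7.8], [3.4, -0.0, -9.4], [4.0, -0.0, -11.0], [4.6, 0.0, -12.5]] 
xyz [[0.1, -0.2, -0.7], [0.2, -0.4, -1.4], [0.3, -0.6, -2.1], [0.4, -0.8, -2.8], [0.9, 0.1, -2.2], [1.3, 1.0, -1.6], [1.8, 1.8, -1.0], [2.3, 2.7, -0.4]]
dr [[0.6, -0.0, -1.6], [1.1, -0.0, -3.1], [1.7, -0.0, -4.7], [2.3, -0.0, -6.3], [2.8, -0.0, -7.8], [3.5, 1.6, -7.6], [4.2, 3.1, -7.2], [4.8, 4.7, -6.9]] 
xyz [[-0.8, 0.8, 0.1], [-1.7, 1.6, 0.3], [-2.5, 2.4, 0.4], [-3.3, 3.2, 0.6], [-4.2, 4.0, 0.7], [-5.0, 4.8, 0.8], [-5.8, 5.6, 1.0], [-6.7, 6.4, 1.1]]
```

Request:
send_rows(dr=[[0,-1.7,0],[0,-3.3,0],[0,-5,0],[1,-5,-1.4],[2,-4.9,-2.7],[2.9,-4.9,-4.1],[3.9,-4.8,-5.5],[4.8,-4.7,-6.9]], xyz=[[0.4,0,-0.6],[0.8,0,-1.3],[1.1,0,-1.9],[1.5,0,-2.6],[1.9,0,-3.2],[2.3,0,-3.8],[2.6,0,-4.5],[3,0,-5.1]], jaw=[60,60,60,60,60,60,60,60])

```text
time_s: 34.5
eef_pos: [0.459, -0.3167, 0.2191]
eef_rot: [-0.077, 0.882, 0.438, 0.154]
wrist_force: [-0.3, -1.3, -2.3]
opening: 0.738
grasp_force: 66.4
```

Request:
send_rows(dr=[[0.6,0,-1.6],[1.1,0,-3.1],[1.7,0,-4.7],[2.3,0,-6.3],[2.8,0,-7.8],[3.4,0,-9.4],[4,0,-11],[4.6,0,-12.5]], xyz=[[0.1,-0.2,-0.7],[0.2,-0.4,-1.4],[0.3,-0.6,-2.1],[0.4,-0.8,-2.8],[0.9,0.1,-2.2],[1.3,1,-1.6],[1.8,1.8,-1],[2.3,2.7,-0.4]], jaw=[60,60,60,60,60,60,60,60])

```text
time_s: 35.5
eef_pos: [0.4934, -0.317, 0.2301]
eef_rot: [-0.162, 0.395, 0.902, 0.067]
wrist_force: [-0.2, -0.2, -2.8]
opening: 0.74
grasp_force: 66.5
```

Request:
send_rows(dr=[[0.6,0,-1.6],[1.1,0,-3.1],[1.7,0,-4.7],[2.3,0,-6.3],[2.8,0,-7.8],[3.5,1.6,-7.6],[4.2,3.1,-7.2],[4.8,4.7,-6.9]], xyz=[[-0.8,0.8,0.1],[-1.7,1.6,0.3],[-2.5,2.4,0.4],[-3.3,3.2,0.6],[-4.2,4,0.7],[-5,4.8,0.8],[-5.8,5.6,1],[-6.7,6.4,1.1]], jaw=[60,60,60,60,60,60,60,60])

```text
time_s: 36.5
eef_pos: [0.5808, -0.3175, 0.1972]
eef_rot: [-0.428, -0.019, 0.903, -0.008]
wrist_force: [-0.1, -0.8, -2.3]
opening: 0.741
grasp_force: 66.7
```

```bash
python3 -c "
from h import *
st();print(pose()[0],ctrl.get_obs()['q'].round(2),ctrl.get_obs()['opening'])
R1=rot(np.radians(50),Y);P=lambda a,b,z:a*U+b*V+[0,0,z]
chain([(P(.62,-.25,.20),R1),(P(.59,-.106,.10),R1),(P(.59,-.106,.0315),R1),(P(.545,-.106,.0315),R1)])"
```

```text
u,v,z 0.5655 -0.344 0.1972 F uvz -0.18 -0.81 -2.26 yaw 2.35 ytilt 0.0011 lean 50.71
[ 0.58079798 -0.31753291  0.19720206] [-0.5   0.99  0.74 -0.5   2.16 -2.23] 0.7405029003678129
[0.04, -0.12, -0.02] [-3.21, 9.43, -4.35]
[0.0, 0.0, 0.0] [-5.73, 14.4, 8.73]
[0.0, 0.0, 0.0] [-5.25, 0.0, 4.4]
[0.0, 0.0, 0.0] [2.89, 0.0, 3.45]
```

Request:
send_rows(dr=[[0.04,-0.12,-0.02],[0.04,-0.12,-0.02],[0.04,-0.12,-0.02],[0.04,-0.12,-0.02],[0.04,-0.12,-0.02],[0.04,-0.12,-0.02],[0.04,-0.12,-0.02],[0.04,-0.12,-0.02]], xyz=[[-1,3,-1.5],[-2.2,6.5,-3],[-3.2,9.4,-4.3],[-4.8,13.5,-2],[-6.3,17.5,0.2],[-7.8,21,2.5],[-8.94,23.8,4.38],[-8.94,23.8,4.38]], jaw=[60,60,60,60,60,60,60,60])

```text
time_s: 37.5
eef_pos: [0.5916, -0.0765, 0.0975]
eef_rot: [-0.423, -0.022, 0.906, -0.009]
wrist_force: [0.3, -0.5, -2.0]
opening: 0.744
grasp_force: 66.8
```

```bash
python3 -c "
from h import *
st()
R1=rot(np.radians(50),Y);P=lambda a,b,z:a*U+b*V+[0,0,z];p,r=pose()
im=ctrl.camera('wrist');cv2.imwrite('pics/w5.png',im[:,:,::-1])
for q in(P(.59,-.106,.0315),P(.56,-.106,.0315),P(.548,-.106,.0315)): print([x.tolist() for x in rel(q,R1,p,r)])"
```

```text
u,v,z 0.5875 -0.1038 0.0975 F uvz 0.29 -0.56 -2.04 yaw 2.78 ytilt 0.0022 lean 50.07
[[-0.0, -0.01, 0.03], [-5.22, -0.24, 4.04]]
[[-0.0, -0.01, 0.03], [-3.29, -0.23, 6.34]]
[[-0.0, -0.01, 0.03], [-2.52, -0.23, 7.26]]
```

View pics/w5.png

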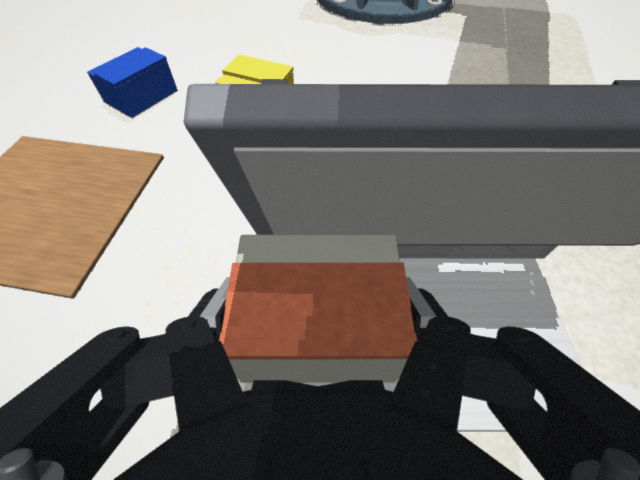

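The slab is held square at (319,300), with the grey bare edge now facing the bar (row 236) under the lamp panel.

Request:
send_rows(dr=[[0,0,0],[0,0,0],[0,0,0],[0,0,0],[0,0,0],[0,0,0],[0,0,0],[0,0,0]], xyz=[[-1.5,-0.2,1.2],[-3.4,-0.24,2.7],[-5.22,-0.24,4.04],[-4.6,-0.24,4.8],[-3.9,-0.23,5.6],[-3.29,-0.23,6.34],[-2.9,-0.23,6.8],[-2.52,-0.23,7.26]], jaw=[60,60,60,60,60,60,60,60])

```text
time_s: 38.55
eef_pos: [0.555, -0.0839, 0.0353]
eef_rot: [-0.42, -0.02, 0.907, -0.01]
wrist_force: [1.0, 1.0, -1.9]
opening: 0.738
grasp_force: 66.8
```

Request:
send_rows(dr=[[0,0,0],[0,0,0],[0,0,0],[0,0,0],[0,0,0],[0,0,0],[0,0,0],[0,0,0]], xyz=[[0.06,0,0.08],[0.13,0,0.15],[0.19,0,0.23],[0.26,0,0.31],[0.26,0,0.31],[0.26,0,0.31],[0.26,0,0.31],[0.26,0,0.31]], jaw=[60,60,60,60,60,60,60,60])

```text
time_s: 39.55
eef_pos: [0.5512, -0.084, 0.0354]
eef_rot: [-0.42, -0.02, 0.907, -0.01]
wrist_force: [-0.1, 0.2, -2.7]
opening: 0.739
grasp_force: 66.8
```

```bash
python3 -c "
from h import *
st();avg(4)"
```

```text
u,v,z 0.5467 -0.1094 0.0354 F uvz -0.11 0.21 -2.69 yaw 2.57 ytilt -0.0019 lean 49.67
avg Fu,Fv,Fz 0.11 -0.3 -2.58 sd 0.43
```

```bash
python3 -c "
from h import *
R1=rot(np.radians(50),Y);P=lambda a,b,z:a*U+b*V+[0,0,z];p,r=pose()
for q in(P(.5467,-.106,.0316),P(.542,-.106,.0316)): print([x.tolist() for x in rel(q,R1,p,r)])"
```

```text
[[-0.0, 0.06, -0.02], [-0.29, 0.33, 0.24]]
[[-0.0, 0.06, -0.02], [0.01, 0.33, 0.6]]
```

Request:
send_rows(dr=[[0,0.06,-0.02],[0,0.06,-0.02],[0,0.06,-0.02],[0,0.06,-0.02],[0,0.06,-0.02],[0,0.06,-0.02],[0,0.06,-0.02],[0,0.06,-0.02]], xyz=[[-0.15,0.15,0.12],[-0.29,0.33,0.24],[-0.23,0.33,0.3],[-0.16,0.33,0.4],[-0.1,0.33,0.48],[-0.05,0.33,0.54],[0.01,0.33,0.6],[0.01,0.33,0.6]], jaw=[60,60,60,60,60,60,60,60])

```text
time_s: 40.75
eef_pos: [0.5463, -0.0809, 0.0316]
eef_rot: [-0.423, -0.021, 0.906, -0.01]
wrist_force: [-0.9, 0.2, -1.9]
opening: 0.741
grasp_force: 66.8
```

```bash
python3 -c "
from h import *
st();avg(4)"
```

```text
u,v,z 0.542 -0.1061 0.0316 F uvz -0.93 0.22 -1.88 yaw 2.64 ytilt -0.0003 lean 50.03
avg Fu,Fv,Fz -0.32 0.2 -2.3 sd 0.62
```

Request:
send_rows(dr=[[0,0,0],[0,0,0],[0,0,0],[0,0,0],[0,0,0],[0,0,0],[0,0,0],[0,0,0]], xyz=[[0.05,0,0.06],[0.1,0,0.11],[0.14,0,0.17],[0.19,0,0.23],[0.24,0,0.29],[0.29,0,0.34],[0.29,0,0.34],[0.29,0,0.34]], jaw=[60,60,60,60,60,60,60,60])

```text
time_s: 41.95
eef_pos: [0.542, -0.0811, 0.0316]
eef_rot: [-0.423, -0.021, 0.906, -0.01]
wrist_force: [4.9, 0.5, -2.6]
opening: 0.745
grasp_force: 67.0
```

```bash
python3 -c "
from h import *
st();avg(6)"
```

```text
u,v,z 0.5377 -0.1061 0.0316 F uvz 4.93 0.29 -2.59 yaw 2.65 ytilt -0.0004 lean 50.01
avg Fu,Fv,Fz 4.79 0.46 -3.32 sd 0.4
```

Request:
send_rows(dr=[[0,0,0],[0,0,0],[0,0,0],[0,0,0],[0,0,0],[0,0,0],[0,0,0],[0,0,0]], xyz=[[0.03,0,0.04],[0.03,0.3,0.04],[0.03,0.8,0.04],[0.03,1.3,0.04],[0.03,1.9,0.04],[0.03,2.5,0.04],[0.03,3.1,0.04],[0.03,3.6,0.04]], jaw=[60,60,60,60,60,60,60,60])

```text
time_s: 43.25
eef_pos: [0.5399, -0.0456, 0.0318]
eef_rot: [-0.423, -0.021, 0.906, -0.011]
wrist_force: [3.5, -1.8, -2.3]
opening: 0.738
grasp_force: 67.1
```

```bash
python3 -c "
from h import *
st();avg(5)"
```

```text
u,v,z 0.5372 -0.0705 0.0318 F uvz 3.46 -1.94 -2.33 yaw 2.66 ytilt -0.0016 lean 50.01
avg Fu,Fv,Fz 4.54 -0.4 -2.05 sd 0.59
```

Request:
send_rows(dr=[[0,0,0],[0,0,0],[0,0,0],[0,0,0],[0,0,0],[0,0,0],[0,0,0],[0,0,0]], xyz=[[0.02,0.3,0.03],[0.03,0.8,0.04],[0.03,1.3,0.04],[0.03,1.9,0.04],[0.03,2.5,0.04],[0.03,3.1,0.04],[0.03,3.6,0.04],[0.03,4,0.04]], jaw=[60,60,60,60,60,60,60,60])

```text
time_s: 44.5
eef_pos: [0.5375, -0.0059, 0.0316]
eef_rot: [-0.423, -0.021, 0.906, -0.01]
wrist_force: [4.0, -1.4, -0.9]
opening: 0.741
grasp_force: 67.3
```

```bash
python3 -c "
from h import *
st();avg(5)"
```

```text
u,v,z 0.5367 -0.0307 0.0316 F uvz 3.95 -1.63 -0.94 yaw 2.66 ytilt -0.0015 lean 50.0
avg Fu,Fv,Fz 4.92 -0.97 -2.0 sd 0.5
```

Request:
send_rows(dr=[[0,0,0],[0,0,0],[0,0,0],[0,0,0],[0,0,0],[0,0,0],[0,0,0],[0,0,0]], xyz=[[0,0.3,0],[0,0.8,0],[0,1.3,0],[0,1.9,0],[0,2.5,0],[0,3.1,0],[0,3.6,0],[0,4,0]], jaw=[60,60,60,60,60,60,60,60])

```text
time_s: 45.75
eef_pos: [0.5356, 0.0342, 0.0315]
eef_rot: [-0.423, -0.021, 0.906, -0.01]
wrist_force: [4.4, -1.9, -2.0]
opening: 0.748
grasp_force: 67.2
```

Request:
send_rows(dr=[[0,0,0],[0,0,0],[0,0,0],[0,0,0],[0,0,0],[0,0,0],[0,0,0],[0,0,0]], xyz=[[0,0.3,0],[0,0.8,0],[0,1.3,0],[0,1.9,0],[0,2.5,0],[0,3.1,0],[0,3.6,0],[0,3.6,0]], jaw=[60,60,60,60,60,60,60,60])

```text
time_s: 46.75
eef_pos: [0.5339, 0.0707, 0.0315]
eef_rot: [-0.423, -0.021, 0.906, -0.01]
wrist_force: [4.5, 1.0, -2.5]
opening: 0.744
grasp_force: 67.1
```

```bash
python3 -c "
from h import *
st();avg(4)
r=rot(np.radians(50),Y);P=lambda a,b,z:a*U+b*V+[0,0,z]
p0,r0=pose();v=p0@V
# board centre check in scene
b=np.array([.4806,.3304,0]); RB=rot(np.radians(50),np.radians(-5))
for q in [P(.58,v,.031),P(.60,v,.07),P(.645,v,.17),P(.645,v,.20)]: print([x.tolist() for x in rel(q,r,p0,r0)])
chain([(P(.64,.24,.22),r),(b+[0,0,.12],RB),(b+[0,0,.0287],RB)],(P(.645,v,.20),r))
im=cv2.imread('pics/scene0.png');hs=cv2.cvtColor(im,cv2.COLOR_BGR2HSV);m=np.zeros(im.shape[:2],np.uint8);m[262:382,415:545]=cv2.inRange(hs,(5,60,30),(30,255,255))[262:382,415:545]
m=cv2.morphologyEx(m,cv2.MORPH_CLOSE,np.ones((3,3)));c=rect(m)[0];print(cv2.minAreaRect((ray('scene',c.reshape(-1,2),.012)[:,:2]*1000).astype(np.float32)))"
```

```text
u,v,z 0.5366 0.0459 0.0315 F uvz 4.54 0.78 -2.5 yaw 2.66 ytilt -0.0004 lean 50.03
avg Fu,Fv,Fz 5.27 0.82 -2.49 sd 0.45
[[0.0, -0.0, -0.0], [-2.83, 0.0, -3.29]]
[[0.0, -0.0, -0.0], [-1.13, 0.0, -7.33]]
[[0.0, -0.0, -0.0], [3.65, 0.0, -17.2]]
[[0.0, -0.0, -0.0], [5.95, 0.0, -19.13]]
[0.0, 0.0, 0.0] [1.85, 19.41, -0.9]
[-0.98, -0.0, 0.82] [1.64, 6.78, 17.51]
[0.0, 0.0, 0.0] [-6.99, 0.0, 5.87]
((482.6650390625, 328.7266540527344), (170.6901397705078, 155.68313598632812), 84.6103744506836)
```

Request:
send_rows(dr=[[0,0,0],[0,0,0],[0,0,0],[0,0,0],[0,0,0],[0,0,0],[0,0,0],[0,0,0]], xyz=[[-0.5,0,-0.6],[-1.7,0,-2],[-2.83,0,-3.3],[-1.13,0,-7.33],[1.3,0,-12.3],[3.65,0,-17.2],[5.95,0,-19.1],[5.95,0,-19.1]], jaw=[60,60,60,60,60,60,60,60])

```text
time_s: 47.95
eef_pos: [0.6428, 0.0757, 0.2023]
eef_rot: [-0.421, -0.021, 0.907, -0.01]
wrist_force: [0.1, 0.4, -2.7]
opening: 0.742
grasp_force: 67.0
```

Request:
send_rows(dr=[[0,0,0],[0,0,0],[0,0,0],[0,0,0],[0,0,0],[0,0,0],[0,0,0],[0,0,0]], xyz=[[0.4,3,-0.2],[0.8,6,-0.4],[1.2,9,-0.6],[1.6,12,-0.8],[1.85,15,-0.9],[1.85,18,-0.9],[1.85,19.4,-0.9],[1.85,19.4,-0.9]], jaw=[60,60,60,60,60,60,60,60])

```text
time_s: 48.95
eef_pos: [0.6272, 0.2698, 0.2178]
eef_rot: [-0.424, -0.021, 0.905, -0.011]
wrist_force: [0.5, -0.6, -1.9]
opening: 0.739
grasp_force: 66.9
```

Request:
send_rows(dr=[[-0.1,0,0.1],[-0.3,0,0.2],[-0.45,0,0.4],[-0.6,0,0.5],[-0.8,0,0.7],[-0.98,0,0.82],[-0.98,0,0.82],[-0.98,0,0.82]], xyz=[[0.2,1,2],[0.5,2.2,5],[0.8,3.5,8.5],[1.1,4.8,12],[1.4,6,15],[1.64,6.78,17.5],[1.64,6.78,17.5],[1.64,6.78,17.5]], jaw=[60,60,60,60,60,60,60,60])

```text
time_s: 49.95
eef_pos: [0.4816, 0.3293, 0.1204]
eef_rot: [-0.422, 0.04, 0.906, 0.019]
wrist_force: [-0.1, -0.2, -2.4]
opening: 0.741
grasp_force: 66.7
```

```bash
python3 -c "
from h import *
st();p,r=pose();print(p,ctrl.get_obs()['q'].round(2))
im=ctrl.camera('wrist');cv2.imwrite('pics/w6.png',im[:,:,::-1]);c=ctrl.calibration('wrist')
m=cv2.inRange(cv2.cvtColor(im,cv2.COLOR_RGB2HSV),(0,150,60),(11,255,255));q=max([k for k in rect(m)[:3]],key=cv2.contourArea);b=cv2.minAreaRect((ray('w',q.reshape(-1,2),p[2]+.0195,c)[:,:2]*1000).astype(np.float32));print(b)
b=np.array([.4815,.3297,0]); RB=rot(np.radians(50),np.radians(-5)); chain([(b+[0,0,.0295],RB)])"
```

```text
u,v,z 0.4964 0.3067 0.1204 F uvz -0.13 -0.16 -2.41 yaw -5.07 ytilt -0.0002 lean 49.95
[0.48164832 0.32934489 0.1204309 ] [ 0.26  0.85  1.14  0.29  1.98 -1.23]
((488.1385192871094, 329.0703125), (64.6068115234375, 34.21162796020508), 84.90583038330078)
[0.01, 0.01, -0.01] [-6.94, 0.01, 5.9]
```

View pics/w6.png

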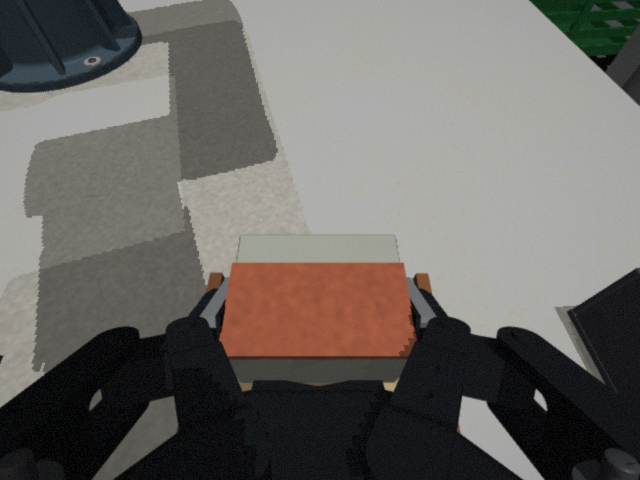

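The slab sits centred between the board's strips, which show at (216,285) and (424,285). I'll lower it.

Request:
send_rows(dr=[[0,0,0],[0,0,0],[0,0,0],[0,0,0],[0,0,0],[0,0,0],[0,0,0],[0,0,0]], xyz=[[-1.2,0,1],[-2.6,0,2.2],[-4,0,3.4],[-5.2,0,4.4],[-6.1,0,5.2],[-6.6,0,5.6],[-6.94,0,5.9],[-6.94,0,5.9]], jaw=[60,60,60,60,60,60,60,60])

```text
time_s: 51.0
eef_pos: [0.4801, 0.3305, 0.0291]
eef_rot: [-0.422, 0.04, 0.906, 0.019]
wrist_force: [-0.7, -0.6, -1.8]
opening: 0.74
grasp_force: 67.0
```

Request:
send_rows(dr=[[0,0,0],[0,0,0],[0,0,0],[0,0,0],[0,0,0],[0,0,0],[0,0,0],[0,0,0]], xyz=[[-0.01,0,0.01],[-0.02,0,0.02],[-0.03,0,0.03],[-0.04,0,0.03],[-0.05,0,0.04],[-0.05,0,0.04],[-0.05,0,0.04],[-0.05,0,0.04]], jaw=[60,60,60,60,60,60,60,60])

```text
time_s: 52.0
eef_pos: [0.4798, 0.3304, 0.0285]
eef_rot: [-0.423, 0.04, 0.905, 0.019]
wrist_force: [-1.1, -0.5, 4.5]
opening: 0.745
grasp_force: 67.1
```

```bash
python3 -c "
from h import *
st();avg(4)"
```

```text
u,v,z 0.4946 0.3079 0.0285 F uvz -1.14 -0.44 4.48 yaw -5.02 ytilt -0.0 lean 50.04
avg Fu,Fv,Fz -1.03 -0.51 4.29 sd 0.44
```

On the deck: the vertical force now reads upwards. I'll open and withdraw along the fingers.

Request:
send_rows(dr=[[0,0,0],[0,0,0],[0,0,0],[0,0,0],[0,0,0],[0,0,0],[0,0,0],[0,0,0]], xyz=[[0,0,0],[0,0,0],[0,0,0],[0,0,0],[0,0,0],[0,0,0],[0,0,0],[0,0,0]], jaw=[70,80,90,100,100,100,100,100])

```text
time_s: 53.2
eef_pos: [0.4798, 0.3304, 0.0281]
eef_rot: [-0.422, 0.04, 0.905, 0.018]
wrist_force: [0.6, -0.5, 0.5]
opening: 1.0
grasp_force: 0.0
```

Request:
send_rows(dr=[[0,0,0],[0,0,0],[0,0,0],[0,0,0],[0,0,0],[0,0,0],[0,0,0],[0,0,0]], xyz=[[0,0,-0.5],[0,0,-2],[0,0,-4],[0,0,-6.5],[1,0,-9.5],[4,0,-13],[7,0,-16],[7,0,-16]], jaw=[100,100,100,100,100,100,100,100])

```text
time_s: 54.2
eef_pos: [0.56, 0.3238, 0.1901]
eef_rot: [-0.418, 0.039, 0.907, 0.02]
wrist_force: [0.3, 0.2, 0.9]
opening: 1.0
grasp_force: 0.0
```

```bash
python3 -c "
from h import *
st()
im=ctrl.camera('wrist');c=ctrl.calibration('wrist');s=ctrl.camera('scene')
m=cv2.inRange(cv2.cvtColor(im,cv2.COLOR_RGB2HSV),(0,150,60),(11,255,255));q=rect(m)[0];b=cv2.minAreaRect((ray('w',q.reshape(-1,2),.048,c)[:,:2]*1000).astype(np.float32));print(b)
cv2.imwrite('pics/v7.png',np.hstack([cv2.resize(im,(400,300)),cv2.resize(s,(400,300))])[:,:,::-1])"
```

```text
u,v,z 0.5744 0.2976 0.1901 F uvz 0.35 0.18 0.85 yaw -5.04 ytilt 0.003 lean 49.5
((485.8895263671875, 329.262939453125), (62.51580047607422, 32.9738883972168), 86.03096771240234)
```

View pics/v7.png

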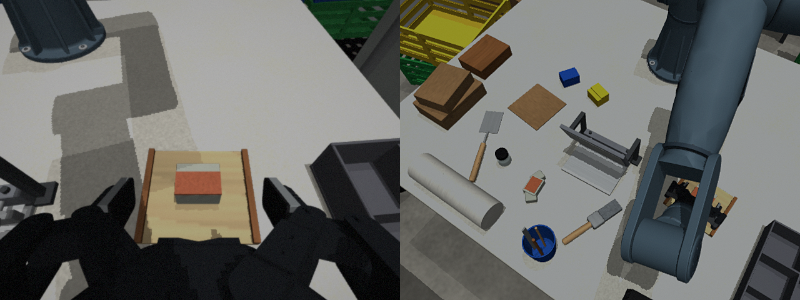

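The slab rests painted face up in the middle of the board, at (198,182) in the wrist half, and the gripper is clear. The other objects look unmoved in the scene half.

```bash
python3 -c "
from bench import ctrl
print(ctrl.hand_in())"
```

```text
the job is handed in; nothing more can be done
None
```

I ran both long edges of the slab along the feeler bar from right to left with the bar pushed in about 5 mm (judged from the contact force), set the slab down painted face up in the middle of the board, and handed in at about 54 s; no verdict came back.

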